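# Bring the detector rocker to its index, hold it for a reference reading, lay it over

## Robot

A 6-joint arm with a two-finger parallel gripper is mounted at the origin on the work surface. World frame = base frame: x ahead of the robot, y to its left, z up, the work surface at z = 0. Lengths are in m, angles in rad, forces in N, time in s.
With the tool pointing down it reaches from about 0.35 to 0.85 m from the base axis. Payload 8.1 kg.
Tool frame: the origin (TCP) lies at the very end of the fingers, on their centre line; the grasp point (between the pads) lies 19 mm behind it; x points along the fingers, y is the direction in which the jaws open and shut, and the axes are right-handed (so a half turn about x gives the same grasp; the last joint's range is limited). The gripper opens to 93 mm and grips with 3 to 60 N. Pads are 15 mm wide; open, the fingers measure 128 mm over their backs; the gripper's body (75 mm by 188 mm) begins 65 mm behind the grasp point.
Start: joints at [1.234, 0.13, 1.488, -0, 1.523, -0.085], TCP at [0.149, 0.581, 0.219] pointing down, gripper open.
Joint ranges: [-2.96, 2.96], [-0.89, 2.26], [0.02, 2.5], [-1.34, 4.48], [0, 2.73], [-2.66, 2.66]. Speed limits (rad/s): [2.39, 2.39, 2.79, 3.14, 3.14, 3.14].

## Interface

Orientations are given as a rotation vector (axis times angle).
In Python, from plant import * gives the robot as it stands. The module is installed in compiled form; this text tells all that it offers.
- The arm moves only by the tool apply_moves, never from a script. Its argument "series" is a list of rows, each an object with "jaw": the gripper's target within -1 to 1 (shut at 1, half-way at 0, fully open at -1); "linear": the shift along the tool's x, y, z normalised to -1 to 1, where 1 is 0.6 m, a list of three; "roll": the turn about the tool's x normalised to -1 to 1, where 1 is 30 degrees. A call has 1 to 20 rows; each row is the pose to reach, as a shift and turn from the pose measured when the call began, along the tool's axes at that moment; what a row does not reach only later rows make up. A row lasts 1/8 s, in which the tool goes at most 62.5 mm and 10.7 degrees, less where a joint would pass 70% of its speed; a pose out of reach is approached as far as the arm can. A call with a number of a shift or a turn outside -1 to 1 is refused whole. A call with a gripper value outside its range is refused whole. The fingers move at their own pace and stop on an object; "force" is the grip in N (left out, the last holds). Time passes only in rows, so rows that repeat a pose let the fingers close. It gives the time, the measured TCP pose, the force and the opening at its end, in the units of the state.
- read_state(): the state, without advancing time (a new reading comes with each control period).
- read_camera(name): name is "side" or "top"; returns a dict with "pixels" (480x640x3 uint8, blue, green, red), "intrinsics" (3x3 intrinsics, pixels), "rvec" (rotation vector, rad) and "tvec" (3), from world to camera coordinates, as OpenCV has them. Camera axes: x right, y down, z forward; pixel columns grow to the right and rows downward; lengths in m; the calibration is good to about 2 mm. A picture is of the moment at which its call begins. There is no depth.
- close_job(): hands the job in, once; it reports no verdict.
The state is a dict: "t": time; "q": joint angles; "dq": joint speeds; "joint_torque": joint torques, N m; "tool_pos": TCP position; "orientation": TCP orientation; "force": force on the tool from outside, world axes, zero at the start; "wrist_torque": the same for the moment, N m; "opening": finger opening in m.
Only numpy, scipy, OpenCV 4.12 (cv2) and the standard library are available. Lean on these libraries where they do the work, as an engineer would, in place of code of your own. Each camera call takes 0.05 s, during which the arm holds its last target. There are 200 camera calls.

## Task

Take the detector rocker by the yellow knob of its springy handle and lift it off the stop it is lying on until its orange pointer stands at the red index. Keep it floating there for 5 seconds while the instrument takes its reference reading, then lay it gently on the stop of the other side, let go and leave the rocker there. Touch only the handle, never the beam, its pods, the lamp or the red index; do not let the rocker slam onto a stop and leave the things around the stand where they are.

Things in the scene. Friction and masses are not known exactly. Their poses are not given: they have to be found in the camera images.
- stand: Fixed stand: blue base plate 190 x 400 x 14 mm (x, y, z), two aluminium uprights 148 mm high, a rubber-capped stop under each beam end, white arc scale. Origin: centre of the underside, on the table. The pivot shaft runs along its x axis, 130 mm up. The yellow-knobbed handle is on its -x side (towards the robot), pointer and scale on its +x side.
- shaft (a point): Point on the pivot axis, 130 mm above the stand's origin. Rocker, handle and index all turn about this axis (the stand's x axis).
- rocker (a joint): Rocker angle in the stand (rad): 0 level, positive = beam's +y end up, parts above the shaft lean to the stand's -y. Stops at -0.35 (lies there at the start) and +0.35. Inertia 0.038 kg m2, damping 0.004 N m s/rad. Top-heavy: gravity tips it off level with 0.177 N m/rad (both +-20 %: true mass unknown). The spring is softer: with the handle still it runs off to a stop (time constant 0.6 to 0.9 s).
- beam_mid (a point): Point on the shaft axis that turns with the rocker (x along the shaft, y along the beam). The aluminium beam is 320 mm long, with a white pod (+y end) and a blue detector pod (-y end), each 42 x 50 x 50 mm, 0.78 kg, 150 mm from the shaft; the orange pointer stands up from it. Not to be touched.
- lamp_top (a point): Top centre of the dark round lamp on the beam's middle, 44 mm diameter, 0.35 kg, top 79 mm above the shaft axis, 6 mm off centre to +y. It makes the rocker top-heavy and also adds a steady -0.02 N m. Not to be touched.
- handle (a joint): Handle angle relative to the rocker (rad), same sense. A torsion spring of about 0.10 N m/rad (damping 0.008 N m s/rad) links them: the rocker feels 0.10 x this value. Handle angle in the stand = rocker + handle. Limits +-1.3. Left alone it droops 0.1 beyond the rocker's lean. The rocker leaves its stop when the handle stands 0.3 to 0.7 past upright on the positive side.
- knob (a point): Centre of the yellow knob: cylinder 30 mm diameter, 36 mm long, lying along the stand's x, on a thin rod; handle 40 g in all. At handle angle a in the stand it is at x = -65, y = -140 sin a, z = 130 + 140 cos a (mm, stand frame). Pinch it from above across its flat ends (fingers closing along the stand's x): it pivots between the pads as the handle swings.
- pointer_tip (a point): Tip of the orange pointer, 110 mm above the shaft axis at level, 70 mm to the +x side of the stand's origin.
- index_tip (a point): Reading point of the red index on the rim of the scale, on the same arc of 110 mm radius as the pointer tip: pointer and index agree when the two points meet. Leave the index as it is set.
- index (a joint): Angle at which the red index is set (rad), same sense and zero as rocker; between -0.08 and 0.08.
- wash_bottle: White bottle, 60 mm diameter, 150 mm high, standing beyond the stand. Origin: centre of its underside. Bystander.
- cuvette_tray: Blue open tray 90 x 140 x 35 mm beyond the stand. Origin: centre of its underside. Bystander.
- driver: Screwdriver lying beside the stand, at its -y end. Bystander.

How it is judged:
On the way:
1. the pointer is kept at the index for 5 s (distance between pointer_tip and index_tip below 0.012 m), for 4.5 s.
At the end, for the whole second after the job is handed in: The pointer was kept within 12 mm of the index for 4.5 s without a break; then the rocker lies still on its other stop (angle above 0.32 rad), let go; the index is as set and the bystanders are within 20 mm of their places (value of joint rocker above 0.32 rad and velocity of joint rocker between -0.05 and 0.05 rad/s and distance of index_tip from where it was at the start of the episode below 0.006 m and distance of each of wash_bottle, cuvette_tray, driver from where it was at the start of the episode below 0.02 m); the robot touches nothing.
It fails at once if the rocker slams onto the stop of the other side (faster than 0.45 rad/s, 70 mm/s at the pods) (value of joint rocker above 0.25 rad and velocity of joint rocker above 0.45 rad/s).
It fails at once if the rocker slams back onto its first stop (faster than 0.45 rad/s) (value of joint rocker below -0.25 rad and velocity of joint rocker below -0.45 rad/s).
It fails at once if the robot touches the beam, a pod, the pointer or the lamp (contact force between any of the arm, the fingers and rocker_c0 above 1 N or contact force between any of the arm, the fingers and rocker_c1 above 1 N or contact force between any of the arm, the fingers and rocker_c2 above 1 N or contact force between any of the arm, the fingers and rocker_c3 above 1 N or contact force between any of the arm, the fingers and rocker_c4 above 1 N or contact force between any of the arm, the fingers and rocker_c5 above 1 N).
It fails at once if the red index is shifted (distance of index_tip from where it was at the start of the episode above 0.006 m).
It fails at once if a bystander is shoved (distance of any of wash_bottle, cuvette_tray, driver from where it was at the start of the episode above 0.03 m).
It also fails if it takes over 58 s, if anything falls off the work surface, if the arm or the gripper's body presses on something with over 40 N, if the wrist force passes 120 N, or if a joint passes its speed limit or range.

## Working session

There is one attempt and no reset: what is moved stays moved. The work goes in short steps, Python scripts to look and compute and a tool call to move; the robot and the scene stay as the last step left them, time stands still between calls to the robot, and variables do not carry over. Pictures are saved under pics/ and viewed, about 8 in all and at most 12, crops included, and the job is handed in when it is done.

Besides the shell and the picture viewer there is one more tool, called after ">>>" by a JSON object that holds its "op" and its "data", one argument or row to a line. apply_moves: Moves the arm, as the interface text tells. Its arguments: {"type":"object","properties":{"series":{"type":"array"},"force":{"type":"number"}},"required":["series"]}

```bash
mkdir -p pics; cat > h.py <<'E'
from plant import *
import numpy as np, cv2
def cam(n,save=None):
    c=read_camera(n); im=np.ascontiguousarray(np.asarray(c["pixels"]))
    if save: cv2.imwrite("pics/"+save,im)
    R=cv2.Rodrigues(np.array(c["rvec"],float))[0]; t=np.array(c["tvec"],float).ravel(); K=np.array(c["intrinsics"],float)
    return im,K,R,t
def ray(K,R,t,uv):
    return -R.T@t, R.T@np.linalg.solve(K,[uv[0],uv[1],1.])
def onz(K,R,t,uv,z):
    o,d=ray(K,R,t,uv); return o+d*(z-o[2])/d[2]
def proj(K,R,t,P):
    p=(np.atleast_2d(P)@R.T+t)@K.T; return p[:,:2]/p[:,2:]
E
python3 - <<'E'
from h import *
for n in("side","top"):
    im,K,R,t=cam(n,n+"0.png"); print(n,K.round(1).tolist(),(-R.T@t).round(3),R.round(3).tolist())
s=read_state(); print({k:np.round(v,3).tolist() for k,v in s.items()})
E
```

```text
side [[570.1, 0.0, 320.8], [0.0, 570.1, 236.4], [0.0, 0.0, 1.0]] [0.378 0.618 0.812] [[-0.942, -0.334, -0.004], [-0.222, 0.635, -0.74], [0.25, -0.696, -0.673]]
top [[495.8, 0.0, 319.6], [0.0, 495.8, 237.5], [0.0, 0.0, 1.0]] [ 0.506 -0.037  1.021] [[0.026, -1.0, -0.002], [-0.993, -0.025, -0.117], [0.117, 0.005, -0.993]]
{'t': 0.1, 'q': [1.234, 0.131, 1.489, -0.0, 1.523, -0.085], 'dq': [-0.001, -0.003, -0.004, -0.0, 0.0, -0.002], 'joint_torque': [0.001, -56.134, -49.31, 0.077, 0.029, -0.0], 'tool_pos': [0.149, 0.581, 0.218], 'orientation': [0.196, 1.562, -0.199], 'force': [0.45, 0.046, 0.02], 'wrist_torque': [0.015, 0.027, 0.016], 'opening': 0.093}
```

View pics/side0.png

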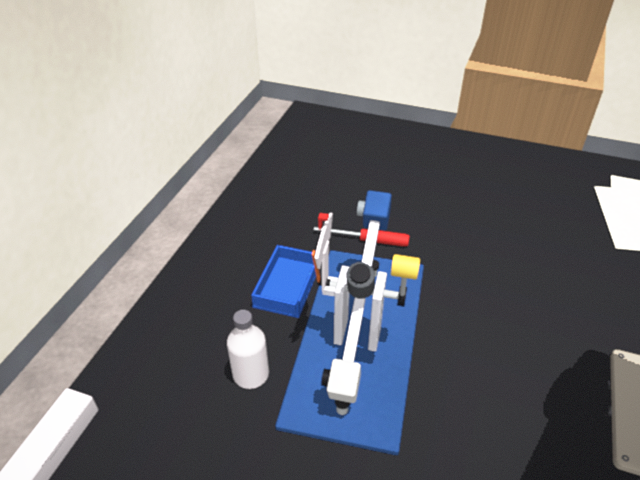

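View pics/top0.png

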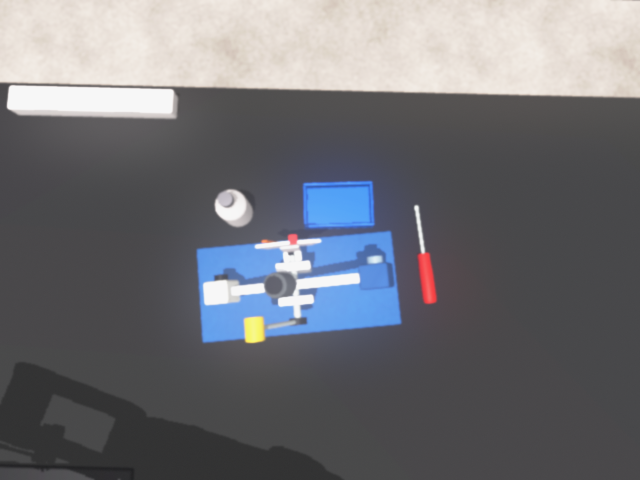

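The top view shows the stand plate with corners near (197,249), (391,232), (400,324) and (203,342), the knob at (255,330), the index at (293,240) and the pointer at (265,242). The knob and pointer lean to +y, as expected for -0.35 rad. Next I measure.

```bash
cat > m.py <<'E'
from h import *
from itertools import product
def blob(im,lo,hi,roi=None,all=False):
    m=cv2.inRange(cv2.cvtColor(im,cv2.COLOR_BGR2HSV),np.array(lo),np.array(hi))
    if roi: k=np.zeros_like(m); k[roi[1]:roi[3],roi[0]:roi[2]]=255; m&=k
    n,l,s,c=cv2.connectedComponentsWithStats(m)
    i=[j for j in range(1,n) if s[j,4]>4]; i.sort(key=lambda j:-s[j,4])
    return [(c[j].round(1),s[j].tolist(),l==j) for j in i[:4]]
def tri(a,b):
    (o1,d1),(o2,d2)=a,b; d1=d1/np.linalg.norm(d1); d2=d2/np.linalg.norm(d2)
    s=np.linalg.lstsq(np.c_[d1,-d2],o2-o1,rcond=None)[0]
    p,q=o1+s[0]*d1,o2+s[1]*d2; return (p+q)/2,np.linalg.norm(p-q)
E
python3 - <<'E'
from m import *
T=cam("top");S=cam("side")
b=blob(T[0],(105,120,60),(125,255,255),(185,220,410,350))[0]
print(b[1])
ys,xs=np.nonzero(b[2]); h=cv2.convexHull(np.c_[xs,ys].astype(np.float32))[:,0]
P=np.array([onz(*T[1:],p,0.014)[:2] for p in h],np.float32)
r=cv2.minAreaRect(P); print("plate",r,cv2.boxPoints(r))
b=blob(S[0],(105,120,60),(125,255,255),(270,240,440,450))[0]
ys,xs=np.nonzero(b[2]); h=cv2.convexHull(np.c_[xs,ys].astype(np.float32))[:,0]
P=np.array([onz(*S[1:],p,0.014)[:2] for p in h],np.float32)
r=cv2.minAreaRect(P); print("plateS",b[1],r)
y=[blob(c[0],(22,120,100),(35,255,255))[0] for c in(T,S)]
print("knob",y[0][:2],y[1][:2],tri(ray(*T[1:],y[0][0]),ray(*S[1:],y[1][0])))
for n,c,roi in(("T",T,(240,220,340,260)),("S",S,(300,200,345,300))):
    print(n,"red",[x[:2] for x in blob(c[0],(0,150,80),(6,255,255),roi)],"or",[x[:2] for x in blob(c[0],(7,150,80),(18,255,255),roi)])
a=cv2.resize(T[0][225:260,235:345],None,fx=7,fy=7,interpolation=cv2.INTER_CUBIC)
c=cv2.resize(S[0][205:295,295:385],None,fx=4,fy=4,interpolation=cv2.INTER_CUBIC)
o=np.zeros((600,780,3),np.uint8); o[:245,:770]=a; o[245:600,:360]=c[:355]
cv2.imwrite("pics/crop.png",o)
E
```

```text
[266, 231, 135, 105, 7441]
plate ((0.5338696837425232, -0.053890153765678406), (0.19095247983932495, 0.2712337076663971), 6.607274055480957) [[ 0.42342308  0.06984015]
 [ 0.45463207 -0.19959207]
 [ 0.6443163  -0.17762046]
 [ 0.6131073   0.09181176]]
plateS [275, 264, 149, 186, 13648] ((0.5263785123825073, 0.013722270727157593), (0.19067460298538208, 0.4039143919944763), 6.7055158615112305)
knob (array([254.4, 330.1]), [245, 318, 20, 25, 364]) (array([404. , 271.1]), [392, 262, 27, 17, 274]) (array([0.45343907, 0.06351936, 0.2487956 ]), np.float64(0.0035464813792822477))
T red [] or []
S red [(array([321.7, 218.3]), [318, 213, 10, 15, 96])] or [(array([317.7, 275.2]), [316, 268, 4, 15, 39]), (array([313.3, 252.8]), [313, 250, 2, 8, 12])]
```

View pics/crop.png

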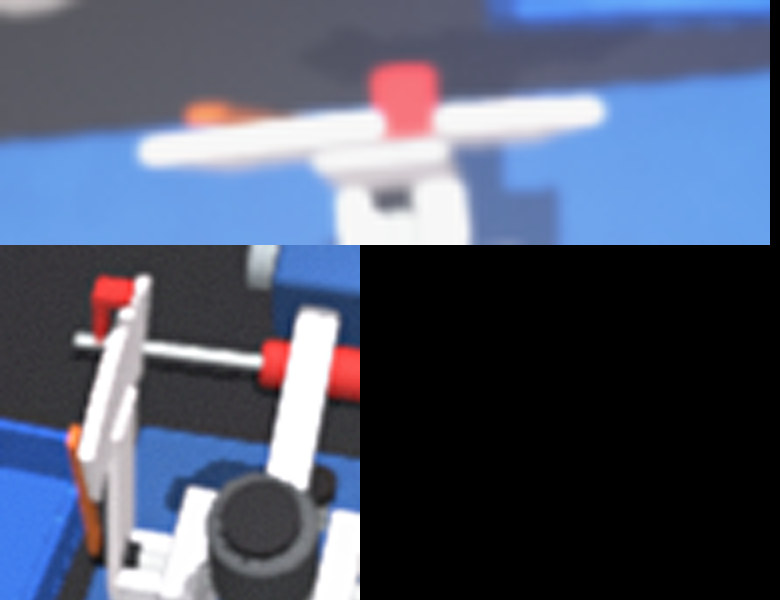

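The crop shows the red index bracketed over the rim with its leg tip at side (320,227), and the orange pointer tip at side (314,251), visible behind the scale. The next script refines the poses and looks at the pods.

```bash
python3 - <<'E'
from m import *
T=cam("top");S=cam("side")
for sat in (60,80):
  b=blob(T[0],(95,sat,60),(125,255,255),(185,225,410,350))[0]
  ys,xs=np.nonzero(b[2]); h=cv2.convexHull(np.c_[xs,ys].astype(np.float32))[:,0]
  P=np.array([onz(*T[1:],p,0.014)[:2] for p in h],np.float32)
  print("plateT",b[1],cv2.minAreaRect(P))
psi=np.radians(6.65); c=np.array([.5264,.0137,0]); Rz=cv2.Rodrigues(np.array([0,0,psi]))[0]
# index / pointer: cast onto stand plane x=+70
def onx(C,uv,x=0.070):
    o,d=ray(*C[1:],uv); n=Rz[:,0]; s=(x-(o-c)@n)/(d@n); q=Rz.T@(o+s*d-c); return q*1000
for nm,C,uv in(("idx leg tip S",S,(320,227)),("idx S top",S,(322,213)),("ptr tip S",S,(313.5,250)),("idx T far",T,(292.7,234)),("ptr T tip",T,(263,240.5))):
    q=onx(C,uv); print(nm,q.round(1),"ang",np.arctan2(-q[1],q[2]-130).round(3),"r",np.hypot(q[1],q[2]-130).round(1))
print("shaft top T",proj(*T[1:],c+Rz@[.07,0,.24]),"S",proj(*S[1:],c+Rz@[.07,0,.24]))
print("ptr expected", [proj(*C[1:],c+Rz@[.07,.11*np.sin(.35),.13+.11*np.cos(.35)]).round(1).tolist() for C in(T,S)])
p=T[0][225:260,255:320].astype(int); e=(p[...,2]-p[...,1]); m=(e>60).astype(np.uint8); n,l,s,cc=cv2.connectedComponentsWithStats(m); print("T red", [(s[i].tolist(),(cc[i]+[255,225]).round(1), p[l==i].mean(0).round()) for i in range(1,n)])
for z,xy in(("pod-.175,-.025",(.175,-.025)),("pod.175,.025",(.175,.025))):
    for th in(-.35,0,.35):
        y=xy[0]*np.cos(th)-xy[1]*np.sin(th); zz=xy[0]*np.sin(th)+xy[1]*np.cos(th)
        print(z,th,[proj(*S[1:],c+Rz@[x,y,.13+zz]).round(1).tolist() for x in(-.021,.021)])
cv2.imwrite("pics/pod.png",cv2.resize(S[0][180:430,290:430],None,fx=2.4,fy=2.4,interpolation=cv2.INTER_CUBIC)[:600])
print(Rz, cv2.Rodrigues(np.array(read_state()["orientation"]))[0].round(3))
E
```

```text
plateT [265, 225, 138, 113, 9386] ((0.5457771420478821, -0.05335122346878052), (0.21944822371006012, 0.2756931483745575), 6.281310081481934)
plateT [265, 230, 137, 107, 8400] ((0.5345950126647949, -0.05365018546581268), (0.19490815699100494, 0.27441880106925964), 6.548473834991455)
idx leg tip S [ 70.  -13.2 242.4] ang 0.117 r 113.2
idx S top [ 70.  -27.1 258.6] ang 0.207 r 131.5
ptr tip S [ 70.   29.6 234.2] ang -0.277 r 108.3
idx T far [ 70.  -14.7 282.3] ang 0.096 r 153.0
ptr T tip [ 70.   35.5 235.1] ang -0.326 r 110.9
shaft top T [[284.96263291 238.14510657]] S [[318.03740049 233.88045933]]
ptr expected [[[261.8, 240.7]], [[312.2, 254.2]]]
T red [([33, 9, 10, 11, 92], array([292.6, 238.5]), array([130., 119., 236.])), ([7, 15, 8, 3, 20], array([264.9, 241. ]), array([118., 144., 224.]))]
pod-.175,-.025 -0.35 [[[354.5, 406.1]], [[327.2, 400.6]]]
pod-.175,-.025 0 [[[353.5, 395.5]], [[324.5, 389.8]]]
pod-.175,-.025 0.35 [[[355.4, 368.9]], [[324.8, 363.1]]]
pod.175,.025 -0.35 [[[353.5, 398.8]], [[324.8, 393.1]]]
pod.175,.025 0 [[[354.8, 375.1]], [[324.5, 369.3]]]
pod.175,.025 0.35 [[[359.0, 337.1]], [[327.6, 331.5]]]
[[ 0.99327209 -0.11580399  0.        ]
 [ 0.11580399  0.99327209  0.        ]
 [ 0.          0.          1.        ]] [[-0.     0.249  0.968]
 [-0.001  0.968 -0.249]
 [-1.    -0.001 -0.   ]]
```

View pics/pod.png

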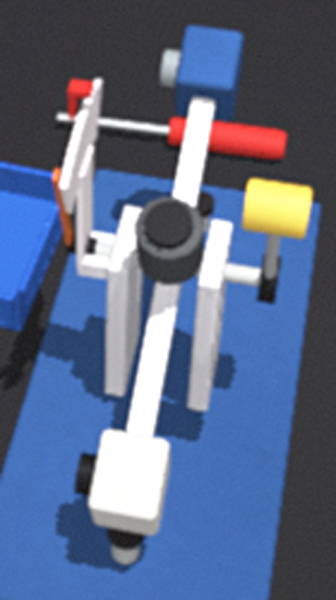

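The plate in the side view gives the stand at about (0.526, 0.013) with a yaw of 6.65°. The index is at roughly +0.07 rad. The white pod's top face is at side (343,382) and is a clear feature for angle measurement. Now I move above the knob.

>>> {"op": "apply_moves", "data": {
  "series": [
    {"jaw": -0.1, "linear": [-0.1, 0, 0], "roll": 0},
    {"jaw": -0.1, "linear": [-0.2, -0.05, 0.05], "roll": 0.2},
    {"jaw": -0.1, "linear": [-0.2, -0.12, 0.12], "roll": 0.5},
    {"jaw": -0.1, "linear": [-0.2, -0.19, 0.19], "roll": 0.8},
    {"jaw": -0.1, "linear": [-0.2, -0.26, 0.26], "roll": 1},
    {"jaw": -0.1, "linear": [-0.2, -0.33, 0.33], "roll": 1},
    {"jaw": -0.1, "linear": [-0.2, -0.4, 0.4], "roll": 1},
    {"jaw": -0.1, "linear": [-0.2, -0.47, 0.47], "roll": 1},
    {"jaw": -0.1, "linear": [-0.2, -0.54, 0.54], "roll": 1},
    {"jaw": -0.1, "linear": [-0.2, -0.61, 0.61], "roll": 1},
    {"jaw": -0.1, "linear": [-0.2, -0.67, 0.67], "roll": 1},
    {"jaw": -0.1, "linear": [-0.2, -0.706, 0.707], "roll": 1},
    {"jaw": -0.1, "linear": [-0.2, -0.706, 0.707], "roll": 1}
  ],
  "force": 15
}}

```text
t: 1.92
tool_pos: [0.4552, 0.0633, 0.3381]
orientation: [0.608, 1.484, -0.61]
force: [0.2, 0.1, 0.3]
opening: 0.051
```

>>> {"op": "apply_moves", "data": {
  "series": [
    {"jaw": -0.1, "linear": [0, 0, 0], "roll": 0.35},
    {"jaw": -0.1, "linear": [0, 0, 0], "roll": 0.7},
    {"jaw": -0.1, "linear": [0, 0, 0], "roll": 1},
    {"jaw": -0.1, "linear": [0, 0, 0], "roll": 1}
  ]
}}

```text
t: 2.42
tool_pos: [0.4548, 0.0642, 0.3383]
orientation: [1.007, 1.325, -1.009]
force: [-0.9, 0.3, -1.0]
opening: 0.0511
```

```bash
cat >> m.py <<'E'
psi=np.radians(6.65); C0=np.array([.5262,.0127,0]); Rz=cv2.Rodrigues(np.array([0,0,psi]))[0]
def goal(s,tcp_stand_mm):
    "normalised tool shift to bring the TCP to a stand-frame point (mm)"
    R=cv2.Rodrigues(np.array(s["orientation"]))[0]
    return R.T@(C0+Rz@(np.array(tcp_stand_mm)/1000)-np.array(s["tool_pos"]))/.6
def yawerr(s):
    R=cv2.Rodrigues(np.array(s["orientation"]))[0]; v=Rz.T@R[:,1]; return np.degrees(np.arctan2(v[1],v[0])),R
E
python3 - <<'E'
from m import *
s=read_state(); e,R=yawerr(s); print(s["t"],s["tool_pos"],s["q"],e,R.round(3).tolist(),s["opening"])
T=cam("top","top1.png");S=cam("side","side1.png")
y=[blob(c[0],(22,120,100),(35,255,255))[:1] for c in(T,S)]; print([a[0][:2] if a else None for a in y])
o=np.hstack([T[0][180:380,180:420],S[0][180:430,280:480][:200]]); cv2.imwrite("pics/v1.png",cv2.resize(o,None,fx=1.8,fy=1.8))
E
```

```text
2.425 [0.45483681 0.06421152 0.33827321] [ 2.90550354e-02 -2.69930029e-01  1.65455906e+00 -6.17523680e-04
  1.75776786e+00 -2.41546778e-01] 8.847768440604616 [[-0.001, 0.964, 0.267], [-0.001, 0.267, -0.964], [-1.0, -0.001, 0.0]] 0.05113882127452582
[None, (array([405. , 265.9]), [392, 254, 28, 25, 545])]
```

View pics/side1.png

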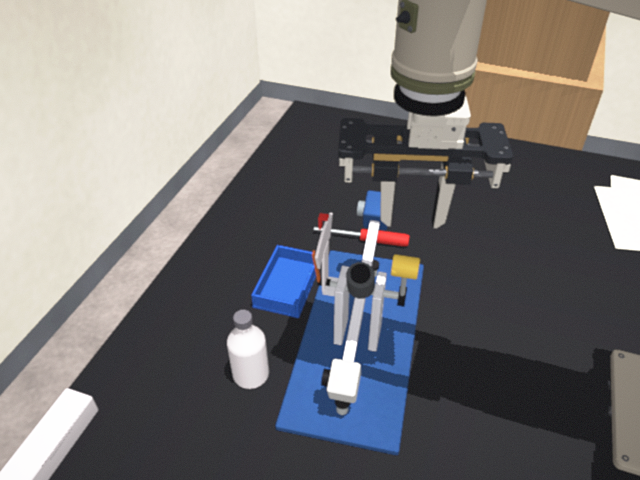

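The gripper is above the knob and clear of everything. The knob is at side (405,266). Next I refine its position and compute the descent.

```bash
python3 - <<'E'
from m import *
s=read_state()
S=cam("side"); 
for a in(-.41,-.45,-.49): print(a,proj(*S[1:],C0+Rz@[-.065,-.14*np.sin(a),.13+.14*np.cos(a)]))
import cv2
T=cv2.imread("pics/top0.png"); m=blob(T,(20,80,60),(36,255,255))[0]; print("top knob",m[0],m[1])
TT=cam("top"); print(proj(*TT[1:],C0+Rz@[-.065,.061,.256]))
P=tri(ray(*TT[1:],m[0]),ray(*S[1:],(405,265.9))); print(P,(Rz.T@(P[0]-C0)).round(4))
# what to go after the remaining roll: shift in current tool axes
print(goal(s,[-65,60.9,300]),goal(s,[-65,60.9,237]))
E
```

```text
-0.41 [[405.2193028  264.54829732]]
-0.45 [[404.62264158 268.34068965]]
-0.49 [[404.01728618 272.20668597]]
top knob [254.2 329.8] [245, 317, 21, 26, 472]
[[252.16886647 328.45680026]]
(array([0.45385453, 0.06253021, 0.25793095]), np.float64(0.002186709719148104)) [-0.0661  0.0579  0.2579]
[ 0.06373706  0.00024905 -0.00295576] [ 0.168737    0.00035329 -0.00300708]
```

>>> {"op": "apply_moves", "data": {
  "series": [
    {"jaw": -0.1, "linear": [0.03, 0, 0.001], "roll": 0.15},
    {"jaw": -0.1, "linear": [0.06, 0, 0.001], "roll": 0.295},
    {"jaw": -0.1, "linear": [0.1, 0, 0.001], "roll": 0.295},
    {"jaw": -0.1, "linear": [0.14, 0, 0.001], "roll": 0.295},
    {"jaw": -0.1, "linear": [0.166, 0, 0.001], "roll": 0.295},
    {"jaw": -0.1, "linear": [0.166, 0, 0.001], "roll": 0.295}
  ]
}}

```text
t: 3.38
tool_pos: [0.4544, 0.063, 0.2375]
orientation: [1.12, 1.264, -1.125]
force: [0.1, -0.3, -0.9]
opening: 0.0511
```

```bash
python3 - <<'E'
from m import *
s=read_state(); print(s["t"],yawerr(s)[0],(Rz.T@(s["tool_pos"]-C0)*1000).round(1),s["force"],s["opening"])
S=cam("side"); T=cam("top")
o=np.hstack([S[0][180:310,330:470],T[0][230:360,210:350]]); cv2.imwrite("pics/v2.png",cv2.resize(o,None,fx=2.8,fy=2.8))
E
```

```text
3.375 0.10100728234007804 [-65.5  58.3 237.5] [ 0.08182017 -0.25108344 -0.91951048] 0.051090684681102345
```

View pics/v2.png

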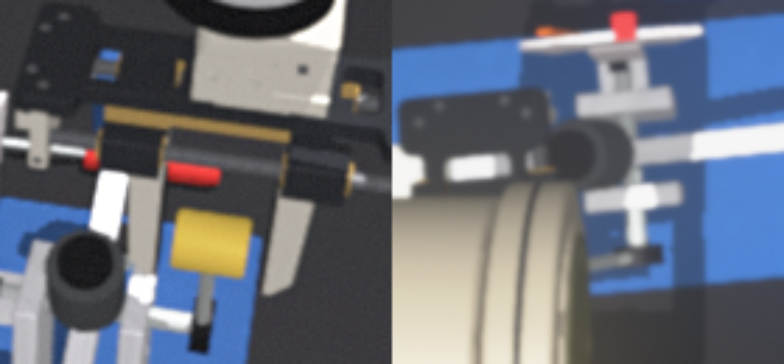

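The knob sits centred between the fingers (side crop: knob 175–250, finger gap 160–265), and the top view still shows the pointer and index. I close on it.

>>> {"op": "apply_moves", "data": {
  "series": [
    {"jaw": 0.2, "linear": [0, 0, 0], "roll": 0},
    {"jaw": 0.4, "linear": [0, 0, 0], "roll": 0},
    {"jaw": 0.6, "linear": [0, 0, 0], "roll": 0},
    {"jaw": 0.6, "linear": [0, 0, 0], "roll": 0}
  ],
  "force": 12
}}

```text
t: 3.98
tool_pos: [0.4556, 0.0633, 0.2403]
orientation: [1.122, 1.262, -1.122]
force: [-3.4, 2.3, 5.6]
opening: 0.036
```

```bash
cat > track.py <<'E'
from m import *
# rocker angle from pictures: white pod's outer bottom/top edges (side) and orange pointer (top)
def podmask(im):
    m=cv2.inRange(im,np.array([150,150,150]),np.array([255,255,255])); m[:300]=0; m[:, :318]=0; m[:,372:]=0
    m=cv2.morphologyEx(m,cv2.MORPH_OPEN,np.ones((17,17),np.uint8))   # beam (12 px) drops out, pod stays
    n,l,s,c=cv2.connectedComponentsWithStats(m); i=1+np.argmax(s[1:,4]) if n>1 else 0
    return s[i].tolist(),c[i]
def pointer(im):
    p=im[222:262,235:345].astype(int); e=p[...,2]-p[...,0]; hue=cv2.cvtColor(im,cv2.COLOR_BGR2HSV)[222:262,235:345,0]
    m=((e>50)&(hue>5)&(hue<25)).astype(np.uint8); r=((e>50)&((hue<=5)|(hue>170))).astype(np.uint8)
    out=[]
    for k in(m,r):
        n,l,s,c=cv2.connectedComponentsWithStats(k)
        if n<2: out.append(None); continue
        i=1+np.argmax(s[1:,4]); out.append(((c[i]+[235,222]).round(2).tolist(),(s[i]+[235,222,0,0,0]).tolist()))
    return out
E
python3 - <<'E'
from track import *
s=read_state(); print(s["t"],(Rz.T@(s["tool_pos"]-C0)*1000).round(1),s["force"],s["opening"])
S=cam("side"); T=cam("top"); print(podmask(S[0]),pointer(T[0]))
x0=S[0][360:420,343,:].max(1); print(x0.tolist()); print(S[0][360:420,343,0].tolist())
for u,C,xs in(("S",S,0),("T",T,.07)):
  for th in(-.35,-.2,0,.07,.2,.35):
    f=lambda x,y,z:proj(*C[1:],C0+Rz@[x,y*np.cos(th)-z*np.sin(th),.13+y*np.sin(th)+z*np.cos(th)])[0].round(1).tolist()
    print(u,th,f(0,.15,.025) if u=="S" else (f(.07,0,.11),f(.07,0,.10)))
E
```

```text
3.975 [-64.3  58.4 240.3] [-3.37501889  2.29174893  5.58777058] 0.03603823517327276
([329, 360, 30, 40, 1111], array([343.58415842, 379.48334833])) [([265.66, 240.93], [261, 239, 11, 4, 29]), ([292.52, 238.72], [288, 234, 10, 11, 95])]
[251, 255, 255, 255, 255, 255, 255, 255, 255, 255, 255, 255, 255, 255, 255, 255, 255, 255, 255, 255, 255, 255, 255, 255, 255, 255, 255, 255, 255, 255, 255, 255, 255, 253, 231, 178, 164, 164, 163, 165, 149, 96, 38, 30, 31, 33, 37, 35, 70, 125, 153, 156, 156, 156, 140, 115, 119, 145, 183, 193]
[251, 254, 255, 255, 255, 255, 255, 255, 255, 255, 255, 255, 255, 255, 255, 255, 255, 255, 255, 255, 255, 255, 255, 255, 255, 255, 255, 255, 255, 255, 255, 255, 255, 251, 228, 172, 160, 159, 158, 161, 145, 93, 38, 29, 31, 30, 35, 35, 70, 125, 153, 156, 156, 156, 140, 115, 119, 145, 183, 193]
S -0.35 [342.8, 378.3]
S -0.2 [342.8, 370.6]
S 0 [343.5, 356.8]
S 0.07 [344.0, 351.0]
S 0.2 [345.1, 339.2]
S 0.35 [346.9, 324.2]
T -0.35 ([262.4, 240.9], [265.2, 241.3])
T -0.2 ([272.0, 239.7], [273.8, 240.3])
T 0 ([285.6, 238.3], [286.0, 239.0])
T 0.07 ([290.4, 237.9], [290.4, 238.6])
T 0.2 ([299.4, 237.2], [298.4, 238.0])
T 0.35 ([309.4, 236.7], [307.4, 237.5])
```

The grip is firm (opening 36 mm). The next script writes the tracker, filter and planner, and prints the rows for the first arc.

```bash
cat > step.py <<'E'
import json,os,sys
from track import *
# usage: step.py target vmax nrows | previous row angles (comma list of handle angles executed since the last look)
OFF=np.array([-64.3,0.5,-17.5]); DT=.005; LAG=.05
tcp=lambda a: np.array([0,-140*np.sin(a),130+140*np.cos(a)])+OFF
def deriv(x,a): return x[2]*x[0]+x[3]*(a-x[0])+x[4]-0.1*x[1]
def step(x,a):
    x=x.copy(); x[1]+=DT*deriv(x,a); x[0]+=DT*x[1]
    if abs(x[0])>.35: x[0]=.35*np.sign(x[0]); x[1]=0 if x[1]*x[0]>0 else x[1]
    return x
def run(x,ts,fa):
    for t in ts: x=step(x,fa(t))
    return x
TH=np.linspace(-.4,.4,161)
def podrow(C):
    return np.array([proj(*C[1:],C0+Rz@[0,.15*np.cos(h)-.025*np.sin(h),.13+.15*np.sin(h)+.025*np.cos(h)])[0,1] for h in TH])
def ptrcol(C): return np.array([proj(*C[1:],C0+Rz@[.07,-.11*np.sin(h),.13+.11*np.cos(h)])[0,0] for h in TH])
def top_face(im):
    m=cv2.inRange(im,np.array([205]*3),np.array([255]*3)); m[:295]=0; m[:,:318]=0; m[:,375:]=0
    m=cv2.morphologyEx(m,cv2.MORPH_OPEN,np.ones((17,17),np.uint8)); n,l,s,c=cv2.connectedComponentsWithStats(m)
    i=1+np.argmax(s[1:,4]); return c[i],s[i].tolist()
def main(target,vmax,n,prev):
    s=read_state(); t=s["t"]; q=Rz.T@(s["tool_pos"]-C0)*1000-OFF; am=np.arctan2(-q[1],q[2]-130)
    S=cam("side"); T=cam("top")
    (u,v),st=top_face(S[0]); pr=podrow(S)
    L=json.load(open("log.json")) if os.path.exists("log.json") else None
    if L is None:
        L=dict(t=t,v0=v-np.interp(-.35,TH,pr),x=[-.35,0,4.66,2.63,-.53],P=np.diag([1e-6,1e-6,.8**2,.4**2,.2**2]).tolist(),a=am,kn=[[t,am]])
    th=np.interp(-(v-L["v0"]),-pr,TH); ptr=pointer(T[0])
    kn=L["kn"]
    for a in prev: kn.append([kn[-1][0]+.125,a])
    K=np.array(kn[-40:]); fa=lambda tt: np.interp(tt-LAG,K[:,0],K[:,1])
    # EKF prediction to the picture time
    x=np.array(L["x"]); P=np.array(L["P"]); ts=np.arange(L["t"],t-1e-9,DT)
    J=np.eye(5); xn=run(x,ts,fa)
    for i in range(5):
        d=np.zeros(5); d[i]=[.002,.002,.01,.01,.01][i]; 
        if i==0 and x[0]<=-.349: d[0]=.002
        J[:,i]=(run(x+d,ts,fa)-xn)/d[i]
    P=J@P@J.T+np.diag([1e-5,(.03)**2*max(t-L["t"],0)/.4,1e-4,1e-4,4e-4]); pred=xn[0]
    if abs(pred)>=.349 and abs(th)>.325: x=xn; x[1]=0; P[0,:]=P[:,0]=0;P[1,:]=P[:,1]=0; P[0,0]=1e-5; P[1,1]=4e-4
    else:
        if abs(pred)>=.349: P[0,0]+=.01; P[1,1]+=.01; P[0,1]=P[1,0]=.009
        G=P[:,0]/(P[0,0]+.006**2); x=xn+G*(th-pred); P=P-np.outer(G,P[0])
    print("t %.2f am %.3f (cmd %.3f) th %.3f pred %.3f v %.3f A %.2f B %.2f d %.2f sdv %.3f"%(t,am,kn[-1][1],th,pred,*x[1:],P[1,1]**.5),"F",np.round(s["force"],1),"tcp",np.round(q+OFF,1))
    print("pod",np.round([u,v],1),st,"ptr",ptr,"ptrcol(th) %.1f"%np.interp(th,TH,ptrcol(T)))
    t2=read_state()["t"]; L.update(t=t,x=x.tolist(),P=P.tolist(),kn=kn+[[t2,kn[-1][1]]] if t2>kn[-1][0] else kn); json.dump(L,open("log.json","w"))
    K=np.array(L["kn"][-40:]); a=K[-1,1]; xs=run(x,np.arange(t,t2-1e-9,DT),fa); out=[]
    kk=K.tolist()
    for r in range(n):
        vd=np.clip(1.3*(target-xs[0]),-vmax,vmax); acc=3.0*(vd-xs[1])
        xp=xs
        ad=(acc+.1*xp[1]-(xp[2]-xp[3])*xp[0]-xp[4])/xp[3]
        a=float(np.clip(np.clip(ad,a-.12,a+.12),-.75,.85)); kk.append([kk[-1][0]+.125,a]); kkA=np.array(kk)
        xs=run(xs,np.arange(kk[-2][0],kk[-1][0]-1e-9,DT),lambda tt:np.interp(tt-LAG,kkA[:,0],kkA[:,1])); out.append((round(a,3),xs[:2].round(3).tolist()))
    for a,p in out: print(a,goal(s,tcp(a)).round(3).tolist(),p)
def arc(angles):
    s=read_state()
    for a in angles: print(round(a,3),goal(s,tcp(a)).round(3).tolist())
if __name__=="__main__":
    g=sys.argv; main(float(g[1]),float(g[2]),int(g[3]),[float(y) for y in g[4].split(",")] if len(g)>4 else [])
E
python3 step.py 0.08 0.2 1; python3 -c "
from step import *
arc(np.linspace(-.43,.35,13)[1:])"
```

```text
t 4.08 am -0.425 (cmd -0.425) th -0.350 pred -0.350 v 0.000 A 4.66 B 2.63 d -0.53 sdv 0.020 F [-3.1  1.   6.7] tcp [-64.3  58.4 240.3]
pod [343.5 376.6] [330, 360, 28, 34, 896] ptr [([265.66, 240.93], [261, 239, 11, 4, 29]), ([292.48, 238.77], [288, 234, 10, 11, 96])] ptrcol(th) 262.4
-0.305 [-0.01, -0.0, 0.026] [-0.35, 0.0]
-0.365 [-0.005, -0.0, 0.013]
-0.3 [-0.01, -0.0, 0.028]
-0.235 [-0.014, -0.0, 0.042]
-0.17 [-0.017, -0.0, 0.057]
-0.105 [-0.019, -0.0, 0.072]
-0.04 [-0.02, -0.0, 0.087]
0.025 [-0.02, -0.0, 0.102]
0.09 [-0.019, -0.0, 0.117]
0.155 [-0.017, -0.0, 0.133]
0.22 [-0.015, -0.0, 0.147]
0.285 [-0.011, -0.0, 0.162]
0.35 [-0.006, -0.0, 0.177]
```

>>> {"op": "apply_moves", "data": {
  "series": [
    {"jaw": 0.6, "linear": [-0.005, 0, 0.013], "roll": 0},
    {"jaw": 0.6, "linear": [-0.01, 0, 0.028], "roll": 0},
    {"jaw": 0.6, "linear": [-0.014, 0, 0.042], "roll": 0},
    {"jaw": 0.6, "linear": [-0.017, 0, 0.057], "roll": 0},
    {"jaw": 0.6, "linear": [-0.019, 0, 0.072], "roll": 0},
    {"jaw": 0.6, "linear": [-0.02, 0, 0.087], "roll": 0},
    {"jaw": 0.6, "linear": [-0.02, 0, 0.102], "roll": 0},
    {"jaw": 0.6, "linear": [-0.019, 0, 0.117], "roll": 0},
    {"jaw": 0.6, "linear": [-0.017, 0, 0.133], "roll": 0},
    {"jaw": 0.6, "linear": [-0.015, 0, 0.147], "roll": 0},
    {"jaw": 0.6, "linear": [-0.011, 0, 0.162], "roll": 0}
  ]
}}

```text
t: 5.55
tool_pos: [0.4671, -0.0339, 0.2468]
orientation: [1.122, 1.262, -1.122]
force: [-2.8, 1.1, 2.6]
opening: 0.0356
```

```bash
python3 step.py 0.08 0.2 4 -.365,-.3,-.235,-.17,-.105,-.04,.025,.09,.155,.22,.285; python3 -c "
from m import *
S=cam('side','s3.png');T=cam('top','t3.png')
cv2.imwrite('pics/v3.png',cv2.resize(np.hstack([S[0][170:420,290:480],T[0][200:450,200:400]]),None,fx=2,fy=2))"
```

```text
t 5.55 am 0.289 (cmd 0.285) th -0.350 pred -0.350 v 0.000 A 4.66 B 2.63 d -0.53 sdv 0.020 F [-2.8  1.1  2.6] tcp [-64.1 -39.4 246.8]
pod [343.5 376.6] [330, 360, 28, 34, 897] ptr [([266.36, 240.91], [262, 240, 10, 3, 22]), ([292.25, 238.59], [288, 234, 9, 11, 87])] ptrcol(th) 262.4
0.405 [0.009, -0.0, 0.025] [-0.35, 0.0]
0.525 [0.022, -0.0, 0.05] [-0.35, 0.0]
0.645 [0.037, -0.0, 0.074] [-0.349, 0.021]
0.676 [0.042, -0.0, 0.079] [-0.343, 0.076]
```

View pics/v3.png

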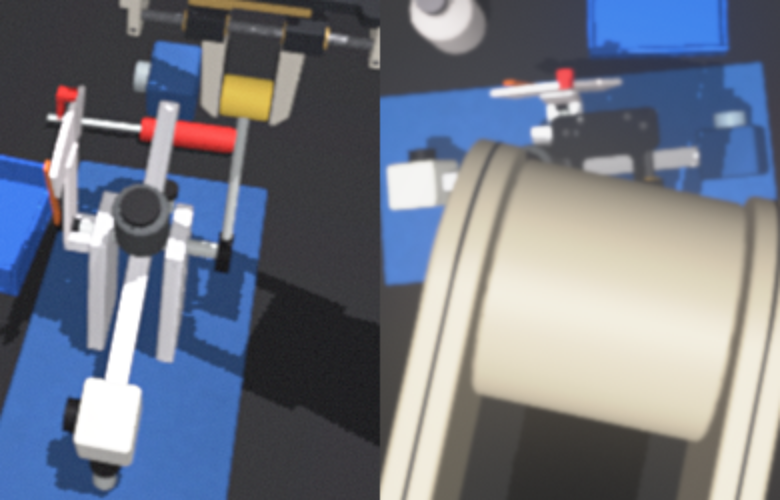

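The pod (side crop (107,418)), pointer and index all remain visible, and the knob is held. I fix the time alignment of the log and start the lift.

```bash
sed -i 's|    for a in prev: kn.append.*|    tb=t-.125*len(prev); kn.append([tb,kn[-1][1]]); kn+=[[tb+.125*(i+1),a] for i,a in enumerate(prev)]|' step.py; python3 step.py 0.08 0.2 4
```

```text
t 5.75 am 0.288 (cmd 0.285) th -0.350 pred -0.350 v 0.000 A 4.66 B 2.63 d -0.53 sdv 0.020 F [-1.4 -1.2  1.6] tcp [-64.1 -39.3 246.8]
pod [343.5 376.6] [330, 360, 28, 34, 897] ptr [([266.36, 240.91], [262, 240, 10, 3, 22]), ([292.19, 238.58], [288, 234, 9, 11, 85])] ptrcol(th) 262.4
0.405 [0.009, -0.0, 0.026] [-0.35, 0.0]
0.525 [0.022, -0.0, 0.051] [-0.35, 0.0]
0.645 [0.038, -0.0, 0.074] [-0.349, 0.021]
0.676 [0.042, -0.0, 0.08] [-0.343, 0.076]
```

>>> {"op": "apply_moves", "data": {
  "series": [
    {"jaw": 0.6, "linear": [0.009, 0, 0.026], "roll": 0},
    {"jaw": 0.6, "linear": [0.022, 0, 0.051], "roll": 0},
    {"jaw": 0.6, "linear": [0.0265, 0, 0.058], "roll": 0},
    {"jaw": 0.6, "linear": [0.0265, 0, 0.058], "roll": 0}
  ]
}}

```text
t: 6.35
tool_pos: [0.4713, -0.0693, 0.2307]
orientation: [1.123, 1.26, -1.123]
force: [-1.6, -2.7, 3.7]
opening: 0.0359
```

```bash
python3 step.py 0.08 0.2 4 .405,.525,.56,.56
```

```text
t 6.35 am 0.569 (cmd 0.560) th -0.326 pred -0.345 v 0.173 A 4.20 B 2.92 d -0.44 sdv 0.061 F [-1.6 -2.7  3.7] tcp [-64.  -75.1 230.7]
pod [343.5 375.6] [330, 359, 28, 34, 895] ptr [([267.75, 240.35], [264, 239, 10, 3, 20]), ([292.53, 238.65], [288, 234, 10, 11, 93])] ptrcol(th) 263.9
0.44 [-0.014, -0.0, -0.027] [-0.27, 0.341]
0.32 [-0.025, -0.0, -0.053] [-0.223, 0.398]
0.2 [-0.032, -0.0, -0.08] [-0.171, 0.419]
0.08 [-0.036, -0.0, -0.107] [-0.12, 0.405]
```

>>> {"op": "apply_moves", "data": {
  "series": [
    {"jaw": 0.6, "linear": [-0.014, 0, -0.027], "roll": 0},
    {"jaw": 0.6, "linear": [-0.025, 0, -0.053], "roll": 0}
  ]
}}

```text
t: 6.7
tool_pos: [0.4671, -0.0358, 0.2453]
orientation: [1.123, 1.262, -1.123]
force: [3.0, 1.4, -7.8]
opening: 0.0356
```

```bash
python3 step.py 0.08 0.2 4 .44,.32
```

```text
t 6.70 am 0.305 (cmd 0.320) th -0.264 pred -0.223 v 0.266 A 4.36 B 2.80 d -0.48 sdv 0.038 F [ 3.   1.4 -7.8] tcp [-64.3 -41.4 245.3]
pod [343.5 372.6] [330, 356, 28, 34, 896] ptr [([271.18, 240.05], [267, 239, 9, 3, 22]), ([292.25, 238.59], [288, 234, 9, 11, 87])] ptrcol(th) 267.8
0.239 [-0.005, 0.0, -0.015] [-0.203, 0.27]
0.219 [-0.006, 0.0, -0.019] [-0.17, 0.255]
0.216 [-0.007, 0.0, -0.02] [-0.139, 0.239]
0.216 [-0.007, 0.0, -0.02] [-0.11, 0.227]
```

>>> {"op": "apply_moves", "data": {
  "series": [
    {"jaw": 0.6, "linear": [-0.005, 0, -0.015], "roll": 0},
    {"jaw": 0.6, "linear": [-0.006, 0, -0.019], "roll": 0},
    {"jaw": 0.6, "linear": [-0.007, 0, -0.02], "roll": 0}
  ]
}}

```text
t: 7.18
tool_pos: [0.4655, -0.0225, 0.2492]
orientation: [1.121, 1.264, -1.121]
force: [2.5, 1.1, -11.3]
opening: 0.0358
```

```bash
python3 step.py 0.08 0.2 4 .239,.219,.216
```

```text
t 7.17 am 0.205 (cmd 0.216) th -0.244 pred -0.139 v -0.014 A 4.27 B 2.91 d -0.77 sdv 0.044 F [  2.5   1.1 -11.3] tcp [-64.4 -27.9 249.2]
pod [343.5 371.5] [330, 355, 28, 34, 894] ptr [([272.18, 240.05], [268, 239, 9, 3, 22]), ([292.42, 238.8], [288, 235, 9, 9, 69])] ptrcol(th) 269.1
0.336 [0.008, 0.0, 0.03] [-0.255, -0.112]
0.456 [0.018, -0.0, 0.055] [-0.27, -0.125]
0.576 [0.032, -0.0, 0.08] [-0.284, -0.098]
0.696 [0.049, -0.0, 0.102] [-0.293, -0.029]
```

>>> {"op": "apply_moves", "data": {
  "series": [
    {"jaw": 0.6, "linear": [0.018, 0, 0.055], "roll": 0},
    {"jaw": 0.6, "linear": [0.036, 0, 0.085], "roll": 0},
    {"jaw": 0.6, "linear": [0.036, 0, 0.085], "roll": 0}
  ]
}}

```text
t: 7.65
tool_pos: [0.472, -0.0754, 0.2279]
orientation: [1.123, 1.261, -1.123]
force: [-1.1, -3.2, 3.5]
opening: 0.0356
```

```bash
sed -i 's/a-.12,a+.12/a-.2,a+.2/' step.py; python3 step.py 0.08 0.2 4 .456,.605,.605
```

```text
t 7.65 am 0.616 (cmd 0.605) th -0.273 pred -0.272 v -0.006 A 4.27 B 2.91 d -0.77 sdv 0.040 F [-1.1 -3.2  3.5] tcp [-64.1 -81.2 227.9]
pod [343.5 373. ] [330, 357, 28, 33, 876] ptr [([270.55, 240.1], [267, 239, 8, 3, 20]), ([292.53, 238.65], [288, 234, 10, 11, 93])] ptrcol(th) 267.2
0.542 [-0.008, -0.0, -0.016] [-0.259, 0.129]
0.463 [-0.016, -0.0, -0.032] [-0.239, 0.183]
0.401 [-0.023, -0.0, -0.045] [-0.214, 0.213]
0.359 [-0.026, -0.0, -0.054] [-0.186, 0.225]
```

Prediction now matches. I continue with three rows.

>>> {"op": "apply_moves", "data": {
  "series": [
    {"jaw": 0.6, "linear": [-0.008, 0, -0.016], "roll": 0},
    {"jaw": 0.6, "linear": [-0.016, 0, -0.032], "roll": 0},
    {"jaw": 0.6, "linear": [-0.023, 0, -0.045], "roll": 0}
  ]
}}

```text
t: 8.12
tool_pos: [0.4683, -0.046, 0.2419]
orientation: [1.122, 1.263, -1.121]
force: [-0.1, 1.0, -6.1]
opening: 0.0361
```

```bash
python3 step.py 0.08 0.2 4 .542,.463,.401
```

```text
t 8.12 am 0.383 (cmd 0.401) th -0.200 pred -0.214 v 0.243 A 4.33 B 2.94 d -0.76 sdv 0.040 F [-0.1  1.  -6.1] tcp [-64.3 -51.6 241.9]
pod [343.5 369. ] [330, 353, 28, 33, 874] ptr [([275.71, 239.43], [272, 238, 8, 4, 21]), ([292.53, 238.65], [288, 234, 10, 11, 93])] ptrcol(th) 272.0
0.292 [-0.008, -0.0, -0.02] [-0.142, 0.272]
0.262 [-0.01, -0.0, -0.026] [-0.109, 0.261]
0.258 [-0.01, -0.0, -0.027] [-0.078, 0.243]
0.26 [-0.01, -0.0, -0.027] [-0.048, 0.229]
```

>>> {"op": "apply_moves", "data": {
  "series": [
    {"jaw": 0.6, "linear": [-0.007, 0, -0.018], "roll": 0},
    {"jaw": 0.6, "linear": [-0.009, 0, -0.024], "roll": 0},
    {"jaw": 0.6, "linear": [-0.01, 0, -0.026], "roll": 0}
  ]
}}

```text
t: 8.6
tool_pos: [0.4664, -0.0298, 0.2475]
orientation: [1.121, 1.265, -1.12]
force: [2.3, 2.0, -9.5]
opening: 0.0356
```

```bash
python3 step.py 0.08 0.2 4 .301,.272,.262
```

```text
t 8.60 am 0.259 (cmd 0.262) th -0.128 pred -0.077 v 0.136 A 3.96 B 2.83 d -0.83 sdv 0.042 F [ 2.3  2.  -9.5] tcp [-64.3 -35.3 247.5]
pod [343.9 364.5] [330, 349, 29, 32, 867] ptr [([280.0, 239.0], [277, 238, 7, 3, 19]), ([292.1, 238.54], [288, 234, 9, 11, 81])] ptrcol(th) 276.8
0.434 [0.013, -0.0, 0.038] [-0.101, 0.096]
0.446 [0.014, -0.0, 0.041] [-0.087, 0.127]
0.41 [0.011, -0.0, 0.033] [-0.069, 0.166]
0.355 [0.006, -0.0, 0.021] [-0.046, 0.194]
```

>>> {"op": "apply_moves", "data": {
  "series": [
    {"jaw": 0.6, "linear": [0.013, 0, 0.038], "roll": 0},
    {"jaw": 0.6, "linear": [0.014, 0, 0.041], "roll": 0},
    {"jaw": 0.6, "linear": [0.011, 0, 0.033], "roll": 0}
  ]
}}

```text
t: 9.07
tool_pos: [0.4689, -0.05, 0.2414]
orientation: [1.122, 1.263, -1.122]
force: [-0.5, -0.9, -0.2]
opening: 0.0359
```

```bash
python3 step.py 0.08 0.2 4 .434,.446,.41
```

```text
t 9.07 am 0.411 (cmd 0.410) th -0.076 pred -0.069 v 0.147 A 3.90 B 2.84 d -0.85 sdv 0.042 F [-0.5 -0.9 -0.2] tcp [-64.2 -55.6 241.4]
pod [344.  360.9] [330, 346, 29, 31, 845] ptr [([284.09, 238.65], [281, 237, 7, 4, 23]), ([292.33, 238.67], [287, 234, 11, 11, 97])] ptrcol(th) 280.3
0.341 [-0.005, -0.0, -0.016] [-0.037, 0.197]
0.274 [-0.01, -0.0, -0.03] [-0.012, 0.203]
0.223 [-0.013, -0.0, -0.042] [0.013, 0.191]
0.192 [-0.014, -0.0, -0.049] [0.035, 0.164]
```

>>> {"op": "apply_moves", "data": {
  "series": [
    {"jaw": 0.6, "linear": [-0.005, 0, -0.016], "roll": 0},
    {"jaw": 0.6, "linear": [-0.01, 0, -0.03], "roll": 0},
    {"jaw": 0.6, "linear": [-0.013, 0, -0.042], "roll": 0}
  ]
}}

```text
t: 9.55
tool_pos: [0.4657, -0.0232, 0.2495]
orientation: [1.121, 1.265, -1.12]
force: [0.4, 0.3, -4.4]
opening: 0.0359
```

```bash
python3 step.py 0.08 0.2 5 .341,.274,.223
```

```text
t 9.55 am 0.210 (cmd 0.223) th 0.018 pred 0.013 v 0.203 A 3.95 B 2.84 d -0.84 sdv 0.042 F [ 0.4  0.3 -4.4] tcp [-64.3 -28.7 249.5]
pod [344.1 353.7] [330, 339, 29, 30, 824] ptr [None, ([292.25, 238.82], [288, 235, 9, 9, 72])] ptrcol(th) 286.8
0.151 [-0.002, -0.0, -0.014] [0.059, 0.159]
0.139 [-0.003, -0.0, -0.016] [0.076, 0.117]
0.152 [-0.002, -0.0, -0.013] [0.088, 0.073]
0.177 [-0.001, -0.0, -0.008] [0.094, 0.035]
0.204 [-0.0, -0.0, -0.001] [0.097, 0.006]
```

>>> {"op": "apply_moves", "data": {
  "series": [
    {"jaw": 0.6, "linear": [-0.003, 0, -0.016], "roll": 0},
    {"jaw": 0.6, "linear": [-0.004, 0, -0.023], "roll": 0},
    {"jaw": 0.6, "linear": [-0.004, 0, -0.021], "roll": 0}
  ]
}}

```text
t: 10.02
tool_pos: [0.4641, -0.01, 0.2518]
orientation: [1.12, 1.266, -1.118]
force: [-1.0, 1.0, -5.5]
opening: 0.036
```

```bash
python3 step.py 0.05 0.2 5 .139,.109,.118; python3 - <<'E'
from m import *
S=cam('side');T=cam('top'); a=cv2.resize(T[0][225:260,255:345],None,fx=8,fy=8,interpolation=cv2.INTER_CUBIC); b=cv2.resize(S[0][195:265,295:385],None,fx=5,fy=4.5,interpolation=cv2.INTER_CUBIC)
o=np.zeros((595,720,3),np.uint8); o[:280]=a; o[280:595,:450]=b; cv2.imwrite("pics/v4.png",o)
E
```

```text
t 10.03 am 0.113 (cmd 0.118) th 0.015 pred 0.086 v -0.116 A 3.51 B 2.86 d -0.97 sdv 0.043 F [-1.   1.  -5.5] tcp [-64.3 -15.4 251.8]
pod [343.4 354. ] [329, 335, 30, 39, 1071] ptr [None, ([292.8, 238.51], [289, 234, 9, 10, 75])] ptrcol(th) 286.6
0.318 [0.01, -0.0, 0.047] [-0.024, -0.242]
0.518 [0.029, -0.0, 0.089] [-0.055, -0.244]
0.718 [0.056, -0.001, 0.127] [-0.082, -0.177]
0.716 [0.056, -0.001, 0.127] [-0.096, -0.053]
0.614 [0.041, -0.001, 0.108] [-0.095, 0.067]
```

View pics/v4.png

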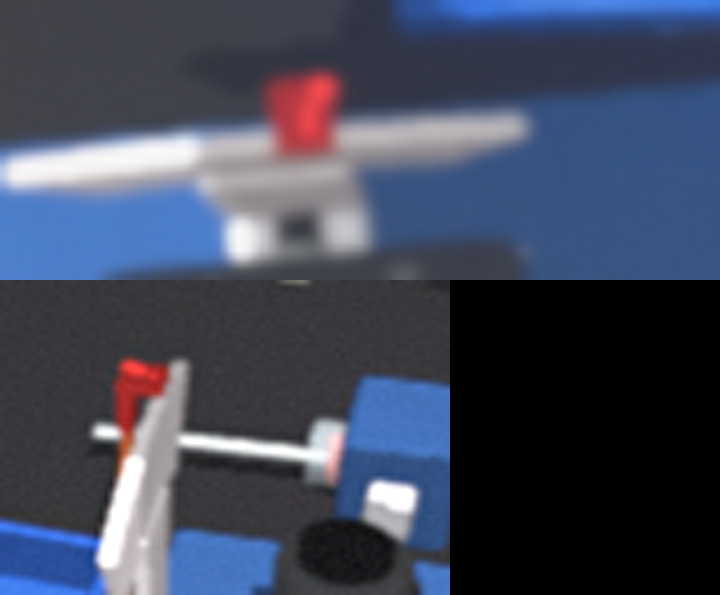

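The crop shows the orange pointer right under the red index leg (side crop (125,450) against (125,420)), so the rocker is near the index. The pod mask took in the newly lit front face, which spoiled that reading. I switch to the pod's back top edge and re-seed the filter.

```bash
python3 - <<'E'
s=open("step.py").read()
i=s.index("def top_face"); j=s.index("def main")
s=s[:i]+'''def top_face(im):
    "pod's rear top edge: red-channel rise, columns 332-339, sub-pixel"
    e=[]
    for u in range(332,340):
        p=im[290:380,u,2].astype(float)
        k=[r for r in range(len(p)-9) if p[r]<150<=p[r+1] and p[r+3:r+9].min()>190]
        if k: r=k[-1]; e.append(290+r+(150-p[r])/(p[r+1]-p[r]))
    return (335.5,float(np.median(e))),[round(x,1) for x in e]
'''+s[j:]
s=s.replace("[0,.15*np.cos(h)-.025*np.sin(h),.13+.15*np.sin(h)+.025*np.cos(h)]","[.012,.125*np.cos(h)-.025*np.sin(h),.13+.125*np.sin(h)+.025*np.cos(h)]")
open("step.py","w").write(s)
E
python3 - <<'E'
import json
from step import *
S=cam("side"); t=read_state()["t"]-.05
im=cv2.imread("pics/s3.png"); (u,v),e=top_face(im); print(v,e)
pr=podrow(S); v0=v-np.interp(-.35,TH,pr); (u,w),e=top_face(S[0]); th=np.interp(-(w-v0),-pr,TH); print("v0",v0,"t",t,"th",th,e)
L=json.load(open("log.json")); L.update(v0=v0,t=t-.01,x=[th,-.05,3.95,2.84,-.84],P=np.diag([1e-4,.06**2,.15,.05,.02]).tolist()); json.dump(L,open("log.json","w"))
E
python3 step.py 0.05 0.2 5
```

```text
358.5257597973873 [np.float64(360.0), np.float64(358.7), np.float64(358.3), np.float64(358.1), np.float64(358.2), np.float64(358.5), np.float64(358.6), np.float64(358.7)]
v0 -1.5710761135675284 t 10.225 th 0.05093107714286116 [np.float64(337.3), np.float64(334.5)]
t 10.28 am 0.118 (cmd 0.118) th 0.050 pred 0.047 v -0.072 A 3.95 B 2.84 d -0.84 sdv 0.059 F [ 0.7  1.9 -6. ] tcp [-64.3 -16.  251.8]
pod [335.5 336. ] [np.float64(337.4), np.float64(334.6)] ptr [None, ([292.77, 238.51], [289, 234, 9, 10, 73])] ptrcol(th) 289.1
0.318 [0.01, -0.0, 0.046] [0.022, -0.161]
0.489 [0.026, -0.0, 0.082] [0.002, -0.145]
0.508 [0.028, -0.0, 0.086] [-0.012, -0.08]
0.467 [0.024, -0.0, 0.078] [-0.017, -0.009]
0.403 [0.017, -0.0, 0.064] [-0.014, 0.047]
```

```bash
python3 - <<'E'
from step import *
S=cam("side","s4.png"); print(read_state()["t"])
a=cv2.imread("pics/s3.png")
for u in(331,333,336,346,352,355): print(u,"now R",S[0][326:400:1,u,2].tolist())
for u in(352,355): print("s3",u,a[375:412,u,2].tolist())
E
```

```text
10.425
331 now R [41, 39, 43, 41, 44, 39, 39, 39, 37, 37, 35, 42, 64, 92, 115, 135, 175, 213, 233, 239, 247, 255, 255, 255, 255, 255, 255, 255, 254, 254, 254, 254, 254, 255, 253, 238, 223, 220, 220, 219, 218, 215, 217, 216, 213, 213, 211, 210, 212, 212, 209, 209, 207, 206, 209, 197, 130, 60, 39, 44, 41, 43, 42, 47, 42, 42, 45, 47, 44, 44, 45, 44, 44, 44]
333 now R [83, 80, 83, 84, 82, 82, 84, 84, 108, 166, 224, 242, 247, 252, 255, 255, 255, 255, 255, 254, 254, 254, 254, 254, 253, 254, 254, 253, 253, 254, 254, 254, 254, 255, 255, 247, 225, 219, 219, 217, 216, 217, 216, 216, 215, 214, 214, 212, 210, 210, 210, 207, 206, 208, 209, 206, 177, 92, 38, 41, 41, 37, 43, 45, 45, 43, 46, 46, 42, 42, 44, 42, 42, 45]
336 now R [197, 196, 196, 195, 196, 195, 196, 207, 242, 255, 255, 254, 254, 254, 254, 254, 254, 254, 254, 253, 253, 253, 253, 253, 253, 253, 253, 253, 254, 253, 254, 254, 254, 254, 255, 253, 238, 223, 218, 217, 215, 217, 216, 217, 215, 215, 213, 211, 211, 210, 209, 209, 211, 211, 210, 209, 195, 130, 67, 54, 49, 42, 41, 43, 43, 41, 43, 44, 42, 37, 36, 33, 33, 33]
346 now R [165, 199, 2
[... 746 characters left out ...]
5, 255, 255, 255, 247, 239, 226, 232, 255, 255, 253, 253, 253, 253, 253, 254, 254, 254, 254, 254, 254, 254, 254, 254, 254, 254, 254, 254, 254, 254, 254, 255, 255, 255, 255, 238, 221, 217, 215, 218, 216, 213, 215, 213, 208, 205, 204, 200, 199, 196, 190, 186, 176, 163, 144, 109, 78, 71, 71, 72, 74, 70, 76, 71, 73, 71, 71, 74, 75, 73]
s3 352 [255, 255, 255, 255, 255, 255, 255, 255, 255, 255, 255, 255, 255, 255, 255, 255, 255, 255, 255, 255, 252, 212, 167, 162, 165, 166, 165, 154, 98, 69, 70, 71, 71, 72, 71, 72, 75]
s3 355 [255, 255, 255, 255, 255, 255, 255, 255, 255, 255, 255, 255, 255, 255, 252, 247, 241, 234, 228, 212, 183, 166, 164, 164, 162, 149, 131, 98, 74, 70, 72, 73, 73, 72, 75, 71, 71]
```

```bash
python3 - <<'E'
s=open("step.py").read()
i=s.index("def top_face"); j=s.index("def main")
s=s[:i]+'''def top_face(im):
    "pod's front top edge, columns 343-352: from the bottom edge up through the front face to the saturated top face"
    e=[]
    for u in range(343,353):
        p=im[300:420,u,2].astype(float); k=[r for r in range(30,len(p)-8) if p[r]>=249 and p[r-12:r].min()>244 and p[r+3]<240]
        if not k: continue
        r=k[-1]; f=np.median(p[r+3:r+7]); h=(254+f)/2
        while p[r+1]>h: r+=1
        e.append(300+r+(p[r]-h)/(p[r]-p[r+1]))
    return (347.5,float(np.median(e))),np.round(e,1).tolist()
'''+s[j:]
s=s.replace("[.012,.125*np.cos(h)-.025*np.sin(h),.13+.125*np.sin(h)+.025*np.cos(h)]","[-.012,.175*np.cos(h)-.025*np.sin(h),.13+.175*np.sin(h)+.025*np.cos(h)]")
open("step.py","w").write(s)
E
python3 - <<'E'
import json
from step import *
S=cam("side"); t=read_state()["t"]-.05
im=cv2.imread("pics/s3.png"); (u,v),e=top_face(im); print(v,e)
pr=podrow(S); v0=v-np.interp(-.35,TH,pr)
for i in(cv2.imread("pics/s4.png"),S[0]): (u,w),e=top_face(i); th=np.interp(-(w-v0),-pr,TH); print("v0",v0,"t",t,"th",th,e)
L=json.load(open("log.json")); L.update(v0=v0,t=t-.01,x=[th,-.03,3.95,2.84,-.75],P=np.diag([1e-4,.06**2,.15,.05,.02]).tolist()); json.dump(L,open("log.json","w"))
E
python3 step.py 0.05 0.2 5
```

```text
395.32941232048375 [394.4, 394.5, 394.7, 395.0, 395.3, 395.4, 395.5, 395.6, 395.9, 396.1]
v0 -1.6671371777845252 t 10.424999999999999 th 0.07996659934382232 [363.2, 363.4, 363.6, 363.7, 364.0, 364.2, 364.4, 364.5, 364.6, 364.9]
v0 -1.6671371777845252 t 10.424999999999999 th 0.07677199309810975 [363.5, 363.7, 363.8, 364.1, 364.3, 364.4, 364.5, 364.5, 365.0, 365.3]
t 10.47 am 0.118 (cmd 0.118) th 0.073 pred 0.074 v -0.051 A 3.95 B 2.84 d -0.75 sdv 0.059 F [ 1.   1.6 -6.1] tcp [-64.3 -16.  251.7]
pod [347.5 364.7] [363.9, 364.2, 364.3, 364.4, 364.6, 364.8, 365.1, 365.3, 365.3, 365.3] ptr [None, ([292.77, 238.51], [289, 234, 9, 10, 73])] ptrcol(th) 290.7
0.301 [0.009, -0.0, 0.042] [0.054, -0.115]
0.355 [0.013, -0.0, 0.054] [0.04, -0.097]
0.361 [0.014, -0.0, 0.055] [0.031, -0.06]
0.34 [0.012, -0.0, 0.05] [0.026, -0.023]
0.311 [0.01, -0.0, 0.044] [0.025, 0.007]
```

>>> {"op": "apply_moves", "data": {
  "series": [
    {"jaw": 0.6, "linear": [0.009, 0, 0.042], "roll": 0},
    {"jaw": 0.6, "linear": [0.013, 0, 0.054], "roll": 0},
    {"jaw": 0.6, "linear": [0.013, 0, 0.054], "roll": 0}
  ]
}}

```text
t: 10.95
tool_pos: [0.4682, -0.0435, 0.2448]
orientation: [1.121, 1.263, -1.12]
force: [-2.6, -2.3, 3.3]
opening: 0.0358
```

```bash
python3 step.py 0.05 0.2 5 .301,.355,.355
```

```text
t 10.95 am 0.359 (cmd 0.355) th 0.042 pred 0.031 v -0.031 A 3.96 B 2.85 d -0.73 sdv 0.049 F [-2.6 -2.3  3.3] tcp [-64.1 -49.2 244.8]
pod [347.5 367.8] [367.0, 367.2, 367.4, 367.5, 367.7, 367.9, 368.1, 368.3, 368.5, 368.6] ptr [None, ([292.53, 238.65], [288, 234, 10, 11, 93])] ptrcol(th) 288.5
0.251 [-0.006, -0.0, -0.025] [0.043, 0.037]
0.21 [-0.008, -0.0, -0.034] [0.048, 0.042]
0.196 [-0.008, -0.0, -0.037] [0.053, 0.033]
0.197 [-0.008, -0.0, -0.037] [0.056, 0.02]
0.205 [-0.008, -0.0, -0.035] [0.058, 0.007]
```

>>> {"op": "apply_moves", "data": {
  "series": [
    {"jaw": 0.6, "linear": [-0.006, 0, -0.025], "roll": 0},
    {"jaw": 0.6, "linear": [-0.008, 0, -0.034], "roll": 0},
    {"jaw": 0.6, "linear": [-0.008, 0, -0.037], "roll": 0},
    {"jaw": 0.6, "linear": [-0.008, 0, -0.037], "roll": 0}
  ]
}}

```text
t: 11.55
tool_pos: [0.4656, -0.0208, 0.25]
orientation: [1.12, 1.263, -1.119]
force: [-3.0, -1.0, 4.3]
opening: 0.0359
```

```bash
python3 step.py 0.05 0.2 5 .251,.21,.196,.196
```

```text
t 11.55 am 0.192 (cmd 0.196) th 0.062 pred 0.056 v 0.032 A 3.96 B 2.85 d -0.72 sdv 0.046 F [-3.  -1.   4.3] tcp [-64.1 -26.3 250. ]
pod [347.5 365.9] [364.9, 365.3, 365.4, 365.5, 365.8, 366.0, 366.3, 366.4, 366.5, 366.7] ptr [None, ([292.55, 238.87], [289, 235, 8, 9, 67])] ptrcol(th) 289.8
0.183 [-0.0, -0.0, -0.002] [0.066, 0.012]
0.191 [0.0, -0.0, -0.0] [0.067, -0.003]
0.205 [0.001, -0.0, 0.003] [0.066, -0.014]
0.218 [0.001, -0.0, 0.006] [0.064, -0.021]
0.229 [0.002, -0.0, 0.008] [0.061, -0.024]
```

>>> {"op": "apply_moves", "data": {
  "series": [
    {"jaw": 0.6, "linear": [0, 0, -0.002], "roll": 0},
    {"jaw": 0.6, "linear": [0, 0, 0], "roll": 0},
    {"jaw": 0.6, "linear": [0.001, 0, 0.003], "roll": 0},
    {"jaw": 0.6, "linear": [0.001, 0, 0.006], "roll": 0}
  ]
}}

```text
t: 12.15
tool_pos: [0.466, -0.0245, 0.2492]
orientation: [1.121, 1.264, -1.119]
force: [-4.0, 1.3, 1.3]
opening: 0.0357
```

```bash
python3 step.py 0.05 0.2 5 .183,.191,.205,.218; python3 - <<'E'
from m import *
S=cam('side'); print(read_state()["t"]); b=cv2.resize(S[0][195:265,295:365],None,fx=8,fy=8,interpolation=cv2.INTER_CUBIC); cv2.imwrite("pics/v5.png",b)
E
```

```text
t 12.15 am 0.220 (cmd 0.218) th 0.047 pred 0.063 v -0.055 A 3.95 B 2.86 d -0.74 sdv 0.043 F [-4.   1.3  1.3] tcp [-64.1 -30.  249.2]
pod [347.5 367.3] [366.4, 366.5, 366.7, 367.0, 367.2, 367.4, 367.5, 367.6, 367.9, 368.2] ptr [None, ([292.3, 238.73], [288, 235, 9, 9, 71])] ptrcol(th) 288.8
0.317 [0.006, -0.0, 0.022] [0.033, -0.064]
0.334 [0.007, -0.0, 0.026] [0.026, -0.041]
0.322 [0.006, -0.0, 0.023] [0.023, -0.011]
0.297 [0.005, -0.0, 0.017] [0.023, 0.014]
0.271 [0.003, -0.0, 0.012] [0.026, 0.03]
12.3
```

View pics/v5.png

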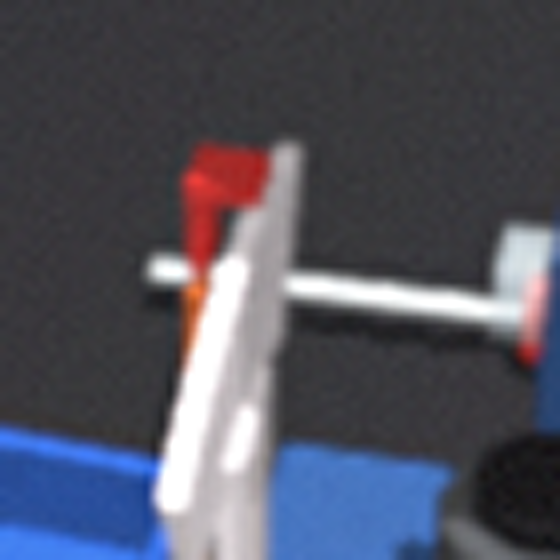

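The side crop shows the orange pointer tip at (195,285) directly below the red leg's end at (203,265), so they agree to within a pixel or so. I continue holding.

>>> {"op": "apply_moves", "data": {
  "series": [
    {"jaw": 0.6, "linear": [0.008, 0, 0.028], "roll": 0},
    {"jaw": 0.6, "linear": [0.009, 0, 0.031], "roll": 0},
    {"jaw": 0.6, "linear": [0.007, 0, 0.026], "roll": 0}
  ]
}}

```text
t: 12.68
tool_pos: [0.4678, -0.0402, 0.2446]
orientation: [1.121, 1.264, -1.12]
force: [-1.9, -1.5, -0.0]
opening: 0.036
```

```bash
python3 step.py 0.06 0.2 5 .343,.355,.334
```

```text
t 12.68 am 0.337 (cmd 0.334) th 0.046 pred 0.021 v 0.051 A 3.96 B 2.85 d -0.71 sdv 0.041 F [-1.9 -1.5 -0. ] tcp [-64.1 -45.8 244.6]
pod [347.5 367.4] [366.5, 366.6, 366.9, 367.2, 367.3, 367.5, 367.6, 367.8, 368.1, 368.3] ptr [None, ([292.53, 238.65], [288, 234, 10, 11, 93])] ptrcol(th) 288.8
0.16 [-0.01, -0.0, -0.04] [0.064, 0.106]
0.112 [-0.012, -0.0, -0.051] [0.076, 0.085]
0.112 [-0.012, -0.0, -0.051] [0.084, 0.048]
0.135 [-0.011, -0.0, -0.046] [0.088, 0.012]
0.166 [-0.01, -0.0, -0.039] [0.087, -0.016]
```

>>> {"op": "apply_moves", "data": {
  "series": [
    {"jaw": 0.6, "linear": [-0.009, 0, -0.037], "roll": 0},
    {"jaw": 0.6, "linear": [-0.011, 0, -0.046], "roll": 0},
    {"jaw": 0.6, "linear": [-0.011, 0, -0.046], "roll": 0}
  ]
}}

```text
t: 13.15
tool_pos: [0.4643, -0.0116, 0.2508]
orientation: [1.12, 1.266, -1.119]
force: [0.2, 1.2, -4.4]
opening: 0.0359
```

```bash
python3 step.py 0.06 0.2 5 .173,.135,.135
```

```text
t 13.15 am 0.126 (cmd 0.135) th 0.075 pred 0.086 v 0.040 A 3.96 B 2.84 d -0.72 sdv 0.039 F [ 0.2  1.2 -4.4] tcp [-64.3 -17.  250.8]
pod [347.5 364.5] [363.6, 363.8, 364.1, 364.3, 364.4, 364.6, 364.8, 365.0, 365.2, 365.4] ptr [None, ([292.77, 238.51], [289, 234, 9, 10, 73])] ptrcol(th) 290.8
0.182 [0.001, -0.0, 0.013] [0.078, -0.013]
0.21 [0.002, -0.0, 0.019] [0.076, -0.027]
0.23 [0.003, -0.0, 0.024] [0.072, -0.032]
0.241 [0.004, -0.0, 0.027] [0.068, -0.03]
0.246 [0.004, -0.0, 0.028] [0.065, -0.025]
```

>>> {"op": "apply_moves", "data": {
  "series": [
    {"jaw": 0.6, "linear": [0.001, 0, 0.013], "roll": 0},
    {"jaw": 0.6, "linear": [0.002, 0, 0.019], "roll": 0},
    {"jaw": 0.6, "linear": [0.003, 0, 0.024], "roll": 0},
    {"jaw": 0.6, "linear": [0.003, 0, 0.024], "roll": 0}
  ]
}}

```text
t: 13.75
tool_pos: [0.4661, -0.0268, 0.249]
orientation: [1.121, 1.265, -1.12]
force: [-0.3, 0.0, -2.1]
opening: 0.0361
```

```bash
python3 step.py 0.06 0.2 5 .182,.21,.23,.23
```

```text
t 13.75 am 0.236 (cmd 0.230) th 0.056 pred 0.068 v -0.052 A 3.95 B 2.85 d -0.73 sdv 0.042 F [-0.3  0.  -2.1] tcp [-64.2 -32.3 249. ]
pod [347.5 366.4] [365.4, 365.3, 365.6, 366.0, 366.3, 366.4, 366.6, 366.7, 367.0, 367.3] ptr [None, ([292.1, 238.52], [288, 234, 9, 10, 77])] ptrcol(th) 289.5
0.301 [0.005, -0.0, 0.014] [0.045, -0.051]
0.311 [0.005, -0.0, 0.017] [0.04, -0.03]
0.299 [0.005, -0.0, 0.014] [0.038, -0.006]
0.278 [0.003, -0.0, 0.009] [0.038, 0.014]
0.257 [0.002, -0.0, 0.005] [0.041, 0.026]
```

>>> {"op": "apply_moves", "data": {
  "series": [
    {"jaw": 0.6, "linear": [0.005, 0, 0.014], "roll": 0},
    {"jaw": 0.6, "linear": [0.005, 0, 0.017], "roll": 0},
    {"jaw": 0.6, "linear": [0.005, 0, 0.014], "roll": 0},
    {"jaw": 0.6, "linear": [0.003, 0, 0.009], "roll": 0}
  ]
}}

```text
t: 14.35
tool_pos: [0.4669, -0.0322, 0.2475]
orientation: [1.121, 1.264, -1.12]
force: [-1.7, -1.1, 0.8]
opening: 0.0359
```

```bash
python3 step.py 0.06 0.2 5 .301,.311,.299,.278
```

```text
t 14.35 am 0.276 (cmd 0.278) th 0.068 pred 0.038 v 0.067 A 3.97 B 2.84 d -0.71 sdv 0.042 F [-1.7 -1.1  0.8] tcp [-64.1 -37.7 247.5]
pod [347.5 365.3] [364.4, 364.5, 364.7, 364.9, 365.2, 365.3, 365.5, 365.6, 365.8, 366.1] ptr [None, ([292.11, 238.67], [288, 234, 9, 11, 83])] ptrcol(th) 290.3
0.116 [-0.007, -0.0, -0.037] [0.086, 0.093]
0.085 [-0.007, -0.0, -0.044] [0.096, 0.061]
0.101 [-0.007, -0.0, -0.04] [0.1, 0.018]
0.137 [-0.006, -0.0, -0.032] [0.1, -0.02]
0.175 [-0.005, -0.0, -0.023] [0.096, -0.044]
```

>>> {"op": "apply_moves", "data": {
  "series": [
    {"jaw": 0.6, "linear": [-0.007, 0, -0.037], "roll": 0},
    {"jaw": 0.6, "linear": [-0.007, 0, -0.042], "roll": 0},
    {"jaw": 0.6, "linear": [-0.007, 0, -0.038], "roll": 0}
  ]
}}

```text
t: 14.82
tool_pos: [0.464, -0.0088, 0.2515]
orientation: [1.12, 1.265, -1.118]
force: [-1.6, 0.8, -1.0]
opening: 0.0359
```

```bash
python3 step.py 0.06 0.2 5 .116,.094,.11
```

```text
t 14.82 am 0.105 (cmd 0.110) th 0.087 pred 0.101 v -0.006 A 3.96 B 2.84 d -0.72 sdv 0.039 F [-1.6  0.8 -1. ] tcp [-64.2 -14.2 251.5]
pod [347.5 363.3] [362.6, 362.9, 363.2, 363.3, 363.4, 363.2, 363.6, 364.1, 364.3, 364.4] ptr [None, ([292.68, 238.65], [289, 234, 9, 11, 79])] ptrcol(th) 291.6
0.222 [0.004, -0.0, 0.027] [0.079, -0.069]
0.266 [0.007, -0.0, 0.037] [0.07, -0.069]
0.283 [0.008, -0.0, 0.041] [0.062, -0.055]
0.282 [0.008, -0.0, 0.04] [0.056, -0.036]
0.273 [0.007, -0.0, 0.038] [0.053, -0.019]
```

>>> {"op": "apply_moves", "data": {
  "series": [
    {"jaw": 0.6, "linear": [0.004, 0, 0.025], "roll": 0},
    {"jaw": 0.6, "linear": [0.006, 0, 0.034], "roll": 0},
    {"jaw": 0.6, "linear": [0.007, 0, 0.038], "roll": 0},
    {"jaw": 0.6, "linear": [0.007, 0, 0.038], "roll": 0}
  ]
}}

```text
t: 15.42
tool_pos: [0.4669, -0.0326, 0.2474]
orientation: [1.121, 1.264, -1.12]
force: [-1.7, -1.5, 2.7]
opening: 0.0358
```

```bash
python3 step.py 0.06 0.2 5 .213,.253,.272,.272
```

```text
t 15.43 am 0.279 (cmd 0.272) th 0.057 pred 0.054 v -0.043 A 3.97 B 2.83 d -0.72 sdv 0.041 F [-1.7 -1.5  2.7] tcp [-64.1 -38.1 247.4]
pod [347.5 366.3] [365.3, 365.2, 365.5, 365.9, 366.2, 366.4, 366.5, 366.7, 366.8, 367.1] ptr [None, ([292.19, 238.58], [288, 234, 9, 11, 85])] ptrcol(th) 289.5
0.272 [0.0, -0.0, -0.002] [0.05, -0.016]
0.263 [-0.0, -0.0, -0.004] [0.049, -0.003]
0.251 [-0.001, -0.0, -0.006] [0.05, 0.007]
0.24 [-0.002, -0.0, -0.009] [0.051, 0.013]
0.231 [-0.002, -0.0, -0.011] [0.053, 0.016]
```

>>> {"op": "apply_moves", "data": {
  "series": [
    {"jaw": 0.6, "linear": [0, 0, -0.002], "roll": 0},
    {"jaw": 0.6, "linear": [0, 0, -0.004], "roll": 0},
    {"jaw": 0.6, "linear": [-0.001, 0, -0.006], "roll": 0},
    {"jaw": 0.6, "linear": [-0.002, 0, -0.009], "roll": 0},
    {"jaw": 0.6, "linear": [-0.002, 0, -0.011], "roll": 0}
  ]
}}

```text
t: 16.15
tool_pos: [0.4661, -0.0256, 0.2487]
orientation: [1.12, 1.264, -1.119]
force: [-1.6, -2.3, 5.2]
opening: 0.0362
```

```bash
python3 step.py 0.36 0.13 5 .272,.263,.251,.24,.231
```

```text
t 16.15 am 0.228 (cmd 0.231) th 0.085 pred 0.053 v 0.069 A 3.97 B 2.84 d -0.70 sdv 0.045 F [-1.6 -2.3  5.2] tcp [-64.1 -31.1 248.7]
pod [347.5 363.6] [362.8, 363.2, 363.3, 363.5, 363.5, 363.7, 364.1, 364.2, 364.5, 364.6] ptr [None, ([292.24, 238.46], [288, 234, 9, 10, 74])] ptrcol(th) 291.4
0.272 [0.002, -0.0, 0.01] [0.101, 0.083]
0.258 [0.001, -0.0, 0.007] [0.113, 0.104]
0.232 [-0.0, -0.0, 0.001] [0.127, 0.123]
0.208 [-0.001, -0.0, -0.005] [0.143, 0.135]
0.189 [-0.002, -0.0, -0.009] [0.16, 0.14]
```

The pointer has been at the index since about t=9.7 (6.4 s, measured 0.042–0.087 rad). Now the gentle laying-down.

>>> {"op": "apply_moves", "data": {
  "series": [
    {"jaw": 0.6, "linear": [0.001, 0, 0.006], "roll": 0},
    {"jaw": 0.6, "linear": [0, 0, 0.003], "roll": 0},
    {"jaw": 0.6, "linear": [-0.001, 0, -0.003], "roll": 0}
  ]
}}

```text
t: 16.62
tool_pos: [0.4658, -0.0238, 0.2489]
orientation: [1.12, 1.264, -1.12]
force: [-1.3, -1.4, 0.1]
opening: 0.036
```

```bash
python3 step.py 0.36 0.13 5 .254,.24,.215
```

```text
t 16.62 am 0.215 (cmd 0.215) th 0.116 pred 0.125 v 0.091 A 3.96 B 2.84 d -0.70 sdv 0.039 F [-1.3 -1.4  0.1] tcp [-64.2 -29.3 248.9]
pod [347.5 360.4] [359.6, 359.7, 360.0, 360.2, 360.4, 360.5, 360.6, 360.6, 361.1, 361.3] ptr [None, ([292.69, 238.68], [288, 235, 11, 9, 75])] ptrcol(th) 293.6
0.239 [0.001, -0.0, 0.006] [0.138, 0.102]
0.227 [0.0, -0.0, 0.003] [0.152, 0.116]
0.207 [-0.001, -0.0, -0.002] [0.167, 0.128]
0.188 [-0.002, -0.0, -0.006] [0.184, 0.136]
0.174 [-0.002, -0.0, -0.009] [0.201, 0.14]
```

>>> {"op": "apply_moves", "data": {
  "series": [
    {"jaw": 0.6, "linear": [0.001, 0, 0.006], "roll": 0},
    {"jaw": 0.6, "linear": [0, 0, 0.003], "roll": 0},
    {"jaw": 0.6, "linear": [-0.001, 0, -0.002], "roll": 0},
    {"jaw": 0.6, "linear": [-0.002, 0, -0.006], "roll": 0}
  ]
}}

```text
t: 17.23
tool_pos: [0.4653, -0.0196, 0.2499]
orientation: [1.12, 1.265, -1.119]
force: [1.1, -0.8, -5.4]
opening: 0.036
```

```bash
python3 step.py 0.36 0.13 5 .239,.227,.207,.188
```

```text
t 17.23 am 0.184 (cmd 0.188) th 0.179 pred 0.184 v 0.127 A 3.95 B 2.84 d -0.71 sdv 0.043 F [ 1.1 -0.8 -5.4] tcp [-64.3 -25.1 249.9]
pod [347.5 353.8] [353.0, 353.2, 353.3, 353.5, 353.6, 353.9, 354.1, 354.3, 354.5, 354.5] ptr [([299.69, 237.69], [298, 236, 5, 4, 13]), ([292.8, 238.85], [289, 235, 9, 9, 71])] ptrcol(th) 297.9
0.18 [-0.001, -0.0, -0.001] [0.208, 0.133]
0.169 [-0.001, -0.0, -0.003] [0.225, 0.136]
0.16 [-0.001, -0.0, -0.005] [0.242, 0.138]
0.151 [-0.002, 0.0, -0.008] [0.259, 0.139]
0.143 [-0.002, 0.0, -0.009] [0.277, 0.139]
```

>>> {"op": "apply_moves", "data": {
  "series": [
    {"jaw": 0.6, "linear": [-0.001, 0, -0.001], "roll": 0},
    {"jaw": 0.6, "linear": [-0.001, 0, -0.003], "roll": 0},
    {"jaw": 0.6, "linear": [-0.001, 0, -0.005], "roll": 0},
    {"jaw": 0.6, "linear": [-0.002, 0, -0.008], "roll": 0}
  ]
}}

```text
t: 17.82
tool_pos: [0.4646, -0.0147, 0.2509]
orientation: [1.12, 1.266, -1.119]
force: [1.5, -0.5, -7.6]
opening: 0.036
```

```bash
python3 step.py 0.36 0.13 6 .18,.169,.16,.151
```

```text
t 17.82 am 0.147 (cmd 0.151) th 0.258 pred 0.259 v 0.138 A 3.95 B 2.84 d -0.71 sdv 0.045 F [ 1.5 -0.5 -7.6] tcp [-64.4 -20.  250.9]
pod [347.5 344.7] [343.7, 344.2, 344.3, 344.4, 344.6, 344.8, 345.0, 345.3, 345.4, 345.5] ptr [([304.0, 237.9], [301, 237, 7, 3, 10]), ([292.85, 238.96], [289, 235, 9, 9, 72])] ptrcol(th) 303.3
0.123 [-0.001, 0.0, -0.006] [0.29, 0.138]
0.092 [-0.002, 0.0, -0.013] [0.307, 0.132]
0.069 [-0.002, 0.0, -0.018] [0.322, 0.118]
0.056 [-0.002, 0.0, -0.021] [0.336, 0.097]
0.053 [-0.002, 0.0, -0.022] [0.346, 0.075]
0.057 [-0.002, 0.0, -0.021] [0.35, -0.012]
```

>>> {"op": "apply_moves", "data": {
  "series": [
    {"jaw": 0.6, "linear": [-0.001, 0, -0.006], "roll": 0},
    {"jaw": 0.6, "linear": [-0.002, 0, -0.011], "roll": 0},
    {"jaw": 0.6, "linear": [-0.002, 0, -0.013], "roll": 0},
    {"jaw": 0.6, "linear": [-0.002, 0, -0.013], "roll": 0}
  ]
}}

```text
t: 18.42
tool_pos: [0.4636, -0.0067, 0.2521]
orientation: [1.12, 1.266, -1.119]
force: [1.4, 1.6, -7.6]
opening: 0.0356
```

```bash
python3 step.py 0.37 0.13 5 .123,.1,.092,.092; python3 -c "
from step import *
arc(np.arange(.09,.47,.04))"
```

```text
t 18.43 am 0.089 (cmd 0.092) th nan pred 0.337 v nan A nan B nan d nan sdv 0.046 F [ 1.4  1.6 -7.6] tcp [-64.4 -12.  252.1]
pod [347.5   nan] [] ptr [([310.0, 236.5], [308, 236, 5, 2, 8]), ([292.49, 238.34], [288, 234, 10, 10, 82])] ptrcol(th) nan
nan [nan, nan, nan] [nan, nan]
nan [nan, nan, nan] [nan, nan]
nan [nan, nan, nan] [nan, nan]
nan [nan, nan, nan] [nan, nan]
nan [nan, nan, nan] [nan, nan]
0.09 [0.0, 0.0, 0.0]
0.13 [0.001, 0.0, 0.009]
0.17 [0.003, 0.0, 0.019]
0.21 [0.005, -0.0, 0.028]
0.25 [0.007, -0.0, 0.037]
0.29 [0.009, -0.0, 0.046]
0.33 [0.012, -0.0, 0.055]
0.37 [0.015, -0.0, 0.063]
0.41 [0.019, -0.0, 0.072]
0.45 [0.023, -0.0, 0.081]
  return _methods._mean(a, axis=axis, dtype=dtype,
  ret = ret.dtype.type(ret / rcount)
```

The pointer at top column 310 puts the rocker at about 0.34 rad, so it is at the stop. I raise the handle slowly so that it settles and stays.

>>> {"op": "apply_moves", "data": {
  "series": [
    {"jaw": 0.6, "linear": [0.001, 0, 0.005], "roll": 0},
    {"jaw": 0.6, "linear": [0.001, 0, 0.009], "roll": 0},
    {"jaw": 0.6, "linear": [0.002, 0, 0.014], "roll": 0},
    {"jaw": 0.6, "linear": [0.003, 0, 0.019], "roll": 0},
    {"jaw": 0.6, "linear": [0.003, 0, 0.019], "roll": 0}
  ]
}}

```text
t: 19.15
tool_pos: [0.4652, -0.0185, 0.2511]
orientation: [1.12, 1.265, -1.119]
force: [-2.3, -1.2, 2.7]
opening: 0.0359
```

```bash
cat > fin.py <<'E'
from step import *
S=cam("side"); T=cam("top"); s=read_state(); p=pointer(T[0])[0]
m=cv2.inRange(S[0],np.array([205]*3),np.array([255]*3)); 
R=S[0][...,2].astype(float); e=[]
for u in range(346,353):
    k=[r for r in range(340,400) if R[r,u]>=130>R[r+1,u] and R[r-8:r-1,u].min()>180]
    if k: r=k[-1]; e.append(r+(R[r,u]-130)/(R[r,u]-R[r+1,u]))
b=np.array([proj(*S[1:],C0+Rz@[-.012,.175*np.cos(h)+.025*np.sin(h),.13+.175*np.sin(h)-.025*np.cos(h)])[0,1] for h in TH])
print("t",s["t"],"ptr",p,"bottom edge",np.median(e) if e else None,"expected",[(h,np.interp(h,TH,b).round(1)) for h in(.3,.32,.35)],"F",np.round(s["force"],1),"open",s["opening"],"tcp",(Rz.T@(s["tool_pos"]-C0)*1000).round(1))
E
python3 fin.py; python3 -c "
from step import *
arc([.21,.25,.29,.33,.37,.41,.45])"
```

```text
t 19.25 ptr ([309.5, 237.25], [308, 237, 4, 2, 4]) bottom edge 363.989010989011 expected [(0.3, np.float64(371.8)), (0.32, np.float64(370.0)), (0.35, np.float64(367.1))] F [-2.6 -1.6  5.7] open 0.03587744572620664 tcp [-64.1 -23.9 251.1]
0.21 [0.003, -0.0, 0.008]
0.25 [0.005, -0.0, 0.017]
0.29 [0.007, -0.0, 0.026]
0.33 [0.01, -0.0, 0.035]
0.37 [0.013, -0.0, 0.044]
0.41 [0.017, -0.001, 0.052]
0.45 [0.021, -0.001, 0.061]
```

The pod's bottom edge (364.0, against 367.1 less its known −3 px offset) puts the rocker on the stop at 0.35. Next I bring the handle to its droop angle before releasing.

>>> {"op": "apply_moves", "data": {
  "series": [
    {"jaw": 0.6, "linear": [0.003, 0, 0.008], "roll": 0},
    {"jaw": 0.6, "linear": [0.005, 0, 0.017], "roll": 0},
    {"jaw": 0.6, "linear": [0.007, 0, 0.026], "roll": 0},
    {"jaw": 0.6, "linear": [0.01, 0, 0.035], "roll": 0},
    {"jaw": 0.6, "linear": [0.013, 0, 0.044], "roll": 0},
    {"jaw": 0.6, "linear": [0.017, 0, 0.052], "roll": 0},
    {"jaw": 0.6, "linear": [0.021, 0, 0.061], "roll": 0},
    {"jaw": 0.6, "linear": [0.021, 0, 0.061], "roll": 0}
  ]
}}

```text
t: 20.25
tool_pos: [0.4697, -0.0556, 0.2384]
orientation: [1.12, 1.264, -1.12]
force: [-2.6, -2.3, 4.1]
opening: 0.0358
```

>>> {"op": "apply_moves", "data": {
  "series": [
    {"jaw": 0.2, "linear": [0, 0, 0], "roll": 0},
    {"jaw": 0.0, "linear": [0, 0, 0], "roll": 0},
    {"jaw": -0.1, "linear": [0, 0, 0], "roll": 0},
    {"jaw": -0.1, "linear": [0, 0, 0], "roll": 0}
  ]
}}

```text
t: 20.75
tool_pos: [0.4697, -0.0555, 0.2383]
orientation: [1.12, 1.264, -1.12]
force: [-0.7, -0.0, 0.9]
opening: 0.0509
```

```bash
python3 fin.py; python3 - <<'E'
from m import *
S=cam('side'); cv2.imwrite("pics/v6.png",cv2.resize(S[0][150:420,280:480],None,fx=2.2,fy=2.2))
E
```

```text
t 20.85 ptr ([308.43, 237.07], [305, 236, 7, 3, 14]) bottom edge 363.9684210526316 expected [(0.3, np.float64(371.8)), (0.32, np.float64(370.0)), (0.35, np.float64(367.1))] F [0.1 0.2 0.5] open 0.05106219301597408 tcp [-64.  -61.2 238.3]
```

View pics/v6.png

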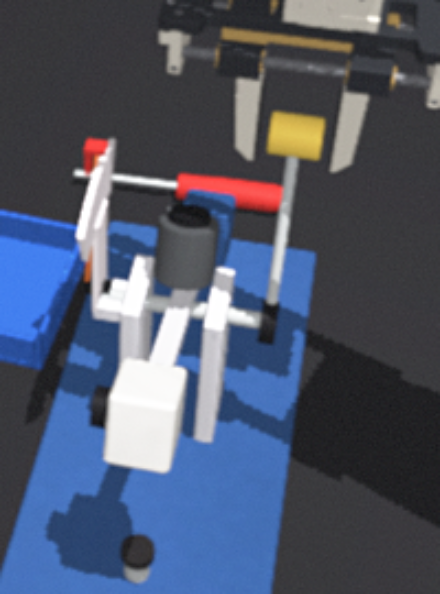

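The knob is free between the open fingers (side crop (296,136)) and the white pod is up at (147,415), clear of its stop, so the rocker is lying on the other side. I retreat straight up.

>>> {"op": "apply_moves", "data": {
  "series": [
    {"jaw": -0.1, "linear": [-0.03, 0, 0], "roll": 0},
    {"jaw": -0.1, "linear": [-0.07, 0, 0], "roll": 0},
    {"jaw": -0.1, "linear": [-0.12, 0, 0], "roll": 0},
    {"jaw": -0.1, "linear": [-0.17, 0, 0], "roll": 0},
    {"jaw": -0.1, "linear": [-0.2, 0, 0], "roll": 0},
    {"jaw": -0.1, "linear": [-0.2, 0, 0], "roll": 0},
    {"jaw": -0.1, "linear": [-0.2, 0, 0], "roll": 0},
    {"jaw": -0.1, "linear": [-0.2, 0, 0], "roll": 0}
  ]
}}

```text
t: 21.9
tool_pos: [0.4692, -0.0554, 0.3569]
orientation: [1.119, 1.266, -1.121]
force: [1.0, -0.3, -0.3]
opening: 0.0512
```

```bash
python3 fin.py; python3 fin.py; python3 - <<'E'
from m import *
S=cam('side'); a=cv2.imread("pics/side0.png"); b=S[0]
for n,lo,hi,roi in(("driver red",(0,150,80),(8,255,255),(355,225,415,250)),("tray",(105,120,60),(125,255,255),(250,240,318,318)),("bottle",(0,0,120),(180,90,255),(220,318,275,392))):
    print(n,[blob(i,lo,hi,roi)[0][0].tolist() for i in(a,b)])
print(close_job())
E
```

```text
t 22.0 ptr ([308.5, 237.0], [305, 236, 8, 3, 16]) bottom edge 363.989010989011 expected [(0.3, np.float64(371.8)), (0.32, np.float64(370.0)), (0.35, np.float64(367.1))] F [-0.  -0.6  0.7] open 0.05109112708370553 tcp [-64.4 -61.1 357.3]
t 22.1 ptr ([308.5, 237.0], [305, 236, 8, 3, 16]) bottom edge 364.0 expected [(0.3, np.float64(371.8)), (0.32, np.float64(370.0)), (0.35, np.float64(367.1))] F [-0.3 -1.   0.4] open 0.05108504685568886 tcp [-64.2 -61.1 357.7]
driver red [[393.0, 238.1], [386.7, 236.1]]
tray [[284.7, 281.8], [285.4, 281.4]]
bottle [[248.0, 356.5], [248.1, 356.5]]
the job is handed in; nothing more can be done
None
```

I pinched the knob, lifted the rocker off its first stop and held it at the red index. I then laid it on the other stop, released it, raised the arm clear and handed the job in at about t = 22 s.

- **Hold:** the pointer stayed near the index from about t = 9.7 to 16.2 s. Measured angles were 0.042–0.087 rad, against an index estimated at about 0.07 rad, so the gap stayed well below 12 mm. The first try stalled part-way and sank back slowly, without reaching the first stop, before I recovered it. My angle measurement also failed once, around t = 10 s; the model and images put the pointer at the index then too.
- **Landing:** the filter put the approach speed at about 0.14 rad/s, against the 0.45 limit. The pod edge was lost to glare over the last 0.05 rad or so, so the touchdown itself was read only from the pointer.
- **Last checks:** two readings 0.1 s apart showed the pod edge and pointer unmoved, with the rocker at about 0.35 rad. The gripper was open 51 mm and 119 mm above its release height, with force readings close to zero.
- **Bystanders:** the bottle and tray are within 1 px of their starting places. The driver's red patch shifted by (−6, −2) px in the side view. I put this down to the lowered blue pod now covering part of it, because the arm never went near the driver. I did not check this separately.

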